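# Clamp a cell in the load tester and click its load selector to step 6

### The job

Lay the orange cell in the tester's cradle with its plus (button) end at the red contact and push the sliding contact up until the cell is held at both ends, without dropping or ramming it. Then turn the load selector clockwise to step 6, six clicks from the red off mark, without going past it. Leave everything else on the bench where it is.

Things in the scene. Friction and masses are not known exactly. Their poses are not given: they have to be found in the camera images.
- tester: fixed cream bench load tester, 240 (x) x 320 (y) mm, yaw up to 0.28 rad; origin under its centre, x away from the robot, y left, z up. Left part, y -20 to 160 mm: flat dark deck at z 50 mm with the cell cradle; behind it from x 62 mm heat-sink fins up to z 72. Right part, y -160 to -20: panel sloping up at 35 degrees from z 52 at the front (x -120) to z 157 at x 30, then flat to x 120
- cradle (a point): where the centre of the seated cell lies, tester coordinates (-20, 43, 78) mm, 28 mm above the deck; axes as the tester's. The seated cell's axis runs along tester y, its plus end towards -y. Two black 90 degree V saddles, 12 mm long, 27 mm either side of here along y, carry and centre it; they end 4 mm below its axis. The 42 mm between them are open to the deck for fingers. The cell slides along them easily
- red_contact (a point): centre of the brass face of the fixed red contact block (46 mm in x, top 16 mm above this point), at tester (-20, 8, 78) mm; axes as the tester's. The plus tip of the seated cell touches it
- slide_contact (a point): centre of the brass face of the sliding contact, facing the red contact on the same axis; axes as the tester's. With the carriage fully open it is 104 mm from the red contact
- slide_grip (a point): grip point on the upright grey fin of the sliding contact's carriage: fin 14 mm thick (tester x), 30 mm long (tester y), top 10 mm above this point, foot 22 mm below it on the carriage's black block (44 mm in x, 36 mm in y). It lies 21 mm along +y from slide_contact and 34 mm higher; axes as the tester's
- slide (a joint): travel of the sliding contact in m, 0 fully open, growing towards the red contact (tester -y), up to 0.060; it stands at 0 to 0.012 at the start and near 0.034 when it meets the seated cell. It slides against about 3 N of friction and stays where it is left
- selector (a joint): angle of the load selector in rad, growing clockwise as seen from in front of the panel: 0 at the red off mark (an end stop), one click each 0.5236 rad (30 degrees), ten positions, step 6 at 3.14, end stop at 4.71. A spring detent pulls it into the nearest position (about 0.13 N m to leave one); at the start it rests at off or step 1, 2 or 3
- selector_grip (a point): grip point of the selector knob, on its axis: x along its pointer (white line), z along its axis out of the panel, 35 degrees from vertical, leaning to the robot. Grip bar black, 14 mm wide (y), from 30 mm behind to 36 mm ahead of the axis (x), top 10 mm above this point, foot 20 mm below on a round skirt of radius 32 mm, 8 mm thick, over the panel
- panel: the sloping control panel of the tester, 172 x 130 mm; origin at its middle, x up the slope, y left, z out of it. Knob centre at x -22 mm. Ten ticks 30 degrees apart ring the knob at radius 43 mm: the red off tick points down-left (135 degrees anticlockwise from up the slope), the others are white; step 6 points up-right (45 degrees clockwise from up)
- cell: the orange-sleeved cell, 32 mm diameter, 70 mm long with its button, about 145 g, lying on the bench at either side of the tester; origin at its centre (16 mm above the bench), x along its axis towards the plus end (steel button 16 mm wide and 2 mm high, white band beside it); the other end is flat. It swaps places with the blue cells, at least 110 mm away
- cell_plus (a point): tip of the orange cell's plus button, 35 mm along its x
- cell_minus (a point): centre of its flat end, 35 mm along its -x
- blue_a: blue-sleeved cell of the same size and shape as the orange one (32 mm diameter, 70 mm long), lying on the bench; origin at its centre, 16 mm above the bench. Not needed: leave it alone
- blue_b: blue-sleeved cell of the same size and shape as the orange one (32 mm diameter, 70 mm long), lying on the bench; origin at its centre, 16 mm above the bench. Not needed: leave it alone
- blue_c: blue-sleeved cell of the same size and shape as the orange one (32 mm diameter, 70 mm long), lying on the bench; origin at its centre, 16 mm above the bench. Not needed: leave it alone
- tape: loose yellow roll of tape lying flat, 90 mm diameter, 24 mm high; origin under its centre. Leave it alone
- bottle: loose white bottle, 52 mm diameter, 125 mm high; origin under its centre. Leave it alone
- driver: loose screwdriver with a red handle, 170 mm long along its x, 26 mm thick; origin under its middle. Leave it alone
- multimeter: loose yellow handheld multimeter lying flat, 170 x 80 x 36 mm; origin under its centre. Leave it alone
- carton: fixed open carton of finished blue cells, 225 x 190 mm, 75 mm high; origin under its centre
Mind the look-alikes: they are no part of the job. Several things have the shape of the cell; the one meant has the colours described above.

How it is judged:
By the outcome, as a careful person would: the job done as asked, in the order asked, and still so for the second after the job is handed in, with the robot touching nothing.
It also fails if it takes over 70 s, if anything falls off the work surface, if the arm or the gripper's body presses on something with over 40 N, if the wrist force passes 120 N, or if a joint passes its speed limit or range.

### The arm

A 7-joint arm with a two-finger parallel gripper is mounted at the origin on the work surface. World frame = base frame: x ahead of the robot, y to its left, z up, the work surface at z = 0. Lengths are in m, angles in rad, forces in N, time in s.
With the tool pointing down it reaches from about 0.4 to 0.85 m from the base axis. Payload 4.5 kg.
Tool frame: the origin (TCP) lies on the mounting face of the last link; the fingertips stand 166 mm ahead of it and the grasp point (between the pads) lies 147 mm ahead of it; z points along the fingers, y is the line along which they close (so a half turn about z gives the same grasp; the last joint's range is limited). The gripper opens to 88 mm and grips with 3 to 60 N. Pads are 18 mm wide; open, the fingers measure 123 mm over their backs; the gripper's body (75 mm by 187 mm) begins 45 mm behind the grasp point.
Start: joints at [1.316, 0.689, -0.195, 1.565, 0.157, 0.902, -0.215], TCP at [0.178, -0.599, 0.405] pointing down, gripper open.
Joint ranges: [-3.01, 3.01], [-0.46, 2.08], [-1.47, 1.51], [0.13, 2.56], [-1, 4.14], [0.04, 2.09], [-2.66, 2.66]. Speed limits (rad/s): [2.57, 2.57, 3.14, 3.14, 3.14, 3.14, 3.14].

### API

Orientations are given as a unit quaternion [x, y, z, w].
In Python, from plant import ctrl gives the robot as it stands. The module is installed in compiled form; this text tells all that it offers.
- The arm moves only by the tool play_rows, never from a script. Its argument "steps" is a list of rows, each a list of 3 entries, a list of its own where there are three numbers: the turn, a rotation vector about the tool's x, y, z in rad, then the shift along the tool's x, y, z in m, then the finger opening in m, from 0 to 0.0881. In form: [[[ax, ay, az], [x, y, z], claw], ...]. A call has 1 to 5 rows; each row shifts and turns the commanded pose from where the row before left it, along the tool's axes as they then stand; what a row does not reach is not made up. A row lasts 1/12 s, in which the tool goes at most 41.7 mm and 7.16 degrees, less where a joint would pass 70% of its speed; a pose out of reach is approached as far as the arm can. A call is refused whole if a number of a shift passes 0.0417 or a number of a turn 0.125, either way. A call with a gripper value outside its range is refused whole. The fingers move at their own pace and stop on an object; "grip_force" is the grip in N (left out, the last holds). Time passes only in rows, so rows that do not move let the fingers close. It gives the time, the measured TCP pose, the force, the opening and the grip force at its end, in the units of the state.
- ctrl.get_obs(): the state, without advancing time (a new reading comes with each control period).
- ctrl.grab_frame(name): name is "scene" or "top" or "wrist"; returns (picture, depth): 480x640x3 uint8, red, green, blue; 480x640 float32, m along the optical axis (not along the pixel's ray), 0 where there is no reading.
- ctrl.calibration(name): a dict with "camera_matrix" (3x3 intrinsics, pixels), "dist" ([k1, k2, p1, p2, k3] as OpenCV has them; the pictures are not rectified), "origin" and "orientation" of the camera in the world; the wrist camera has in their place "hand_eye" (4x4, takes a point from camera to tool coordinates, whose origin is the TCP and whose axes are the flange's). Camera axes: x right, y down, z forward; pixel columns grow to the right and rows downward; lengths in m; the calibration is good to about 2 mm. A picture is of the moment at which its call begins: read the wrist's pose just before it. calibration takes no time and is no camera call.
- ctrl.sign_off(): hands the job in; it is judged then, once.
Trained networks look in the newest picture that a camera, given by its name, has taken for a name from the list of things; names that differ only in an ending like _2 or _b are one class to them, and where a whole thing is asked for, a point or a joint stands for the part that bears it (a point fixed in the world has none). Each returns a list of dicts, best first, with "p" (0 to 1); they miss things now and then, are a little off and sometimes report something else, mostly with a low value. They report only what shows in the picture. A call takes as long as a camera call. They do not tell look-alikes from the thing itself.
- ctrl.regions_of(thing, camera): "mask" (480x640 bool, what is visible of it) and "point" ([column, row] in pixels, amid what is visible of it).
The state is a dict: "time": time; "joint_positions": joint angles; "qvel": joint speeds; "tau": joint torques, N m; "tcp_pos": TCP position; "orientation": TCP orientation; "ft_force": force on the tool from outside, world axes, zero at the start; "wrist_torque": the same for the moment, N m; "gripper_width": finger opening in m; "grip_force": force on a finger pad.
Only numpy, scipy, OpenCV 4.12 (cv2) and the standard library are available. Lean on these libraries where they do the work, as an engineer would, in place of code of your own. Each camera call takes 0.05 s, during which the arm holds its last target. There are 200 camera calls.

## Working session

There is one attempt and no reset: what is moved stays moved. The work goes in short steps, Python scripts to look and compute and a tool call to move; the robot and the scene stay as the last step left them, time stands still between calls to the robot, and variables do not carry over. Pictures are saved under pics/ and viewed, at most 10 in all, crops included, and the job is handed in when it is done.

Besides the shell and the picture viewer there is one more tool, called as name(argument=value, ...), one argument or row to a line, values as JSON. play_rows: Moves the arm, as the interface text tells. Its arguments: {"type":"object","properties":{"steps":{"type":"array","items":{"type":"array"}},"grip_force":{"type":"number"}},"required":["steps"]}

```bash
mkdir -p pics; cat > h.py <<'E'
import numpy as np, cv2
from scipy.spatial.transform import Rotation as R
from plant import ctrl
def cam(name,obs=None):
    c=ctrl.calibration(name);K=np.array(c["camera_matrix"]);d=np.array(c["dist"])
    T=np.eye(4)
    if name=="wrist":
        o=obs or ctrl.get_obs();B=np.eye(4);B[:3,:3]=R.from_quat(o["orientation"]).as_matrix();B[:3,3]=o["tcp_pos"];T=B@np.array(c["hand_eye"])
    else:
        q=np.array(c["orientation"]);T[:3,:3]=R.from_quat(q).as_matrix() if q.size==4 else q;T[:3,3]=c["origin"]
    return K,d,T
def grab(name):
    C=cam(name);p,z=ctrl.grab_frame(name);return p,z,C
def cloud(z,C):
    K,d,T=C;v,u=np.mgrid[0:480,0:640]
    n=cv2.undistortPoints(np.stack([u,v],-1).reshape(-1,1,2).astype(np.float64),K,d).reshape(480,640,2)
    P=np.concatenate([n*z[...,None],z[...,None]],-1)@T[:3,:3].T+T[:3,3]
    P[z<=0]=np.nan;return P
def proj(X,C):
    K,d,T=C;Y=(np.atleast_2d(X)-T[:3,3])@T[:3,:3]
    return cv2.projectPoints(Y,np.zeros(3),np.zeros(3),K,d)[0].reshape(-1,2)
def save(n,p): cv2.imwrite("pics/"+n,p[...,::-1])
E
python3 - <<'E'
from h import *
for n in ("top","scene"):
    p,z,C=grab(n);save(n+"0.png",p);np.savez(n+"0.npz",p=p,P=cloud(z,C));print(n,C[2].round(3).tolist())
    for t in ("tester","cell","slide_grip","selector_grip","cradle","panel"):
        for r in ctrl.regions_of(t,n)[:6]:
            P=cloud(z,C);m=r["mask"]&np.isfinite(P[...,0]);print(t,round(r["p"],2),np.round(r["point"]),m.sum(),np.median(P[m],0).round(3) if m.any() else None)
print(ctrl.get_obs())
E
```

```text
top [[0.018, -0.991, 0.129, 0.419], [-1.0, -0.02, -0.013, 0.08], [0.015, -0.129, -0.992, 1.217], [0.0, 0.0, 0.0, 1.0]]
tester 0.87 [362. 230.] 11884 [ 0.573 -0.041  0.073]
cell 0.76 [395. 157.] 295 [ 0.814 -0.134  0.03 ]
cell 0.74 [484. 332.] 326 [ 0.331 -0.367  0.03 ]
cell 0.71 [461. 238.] 324 [ 0.57  -0.303  0.029]
slide_grip 0.58 [312. 235.] 256 [0.566 0.102 0.091]
slide_grip 0.19 [232. 230.] 304 [0.59  0.314 0.029]
selector_grip 0.85 [393. 266.] 517 [ 0.497 -0.105  0.115]
cradle 0.86 [362. 234.] 12008 [ 0.574 -0.041  0.073]
panel 0.7 [394. 255.] 3177 [ 0.524 -0.108  0.117]
panel 0.29 [309. 235.] 254 [0.565 0.101 0.091]
scene [[-0.675, 0.626, -0.391, 1.18], [0.738, 0.578, -0.349, 0.593], [0.008, -0.524, -0.852, 1.395], [0.0, 0.0, 0.0, 1.0]]
tester 0.45 [304. 235.] 6253 [ 0.607 -0.025  0.069]
cell 0.68 [266. 142.] 125 [ 0.327 -0.477  0.026]
cell 0.56 [236. 271.] 192 [ 0.823 -0.125  0.028]
cell 0.54 [287. 156.] 122 [ 0.34  -0.361  0.029]
cell 0.49 [253. 199.] 170 [ 0.575 -0.3    0.026]
cell 0.48 [306. 201.] 232 [ 0.499 -0.1    0.115]
slide_grip 0.52 [336. 251.] 214 [0.578 0.11  0.09
[... 267 characters left out ...]
16,  0.68907336, -0.19460712,  1.56528178,  0.15729953,
        0.90249574, -0.21509166]), 'qvel': array([ 8.68150996e-04, -6.56298657e-04,  1.30563251e-04, -8.18050177e-04,
       -8.26462624e-05,  1.94154285e-03, -2.36379843e-03]), 'tau': array([-9.76031370e-04, -5.27378654e+01, -1.26670618e+00, -1.53723300e+01,
       -5.17332496e-02, -6.62953153e-04,  2.17960110e-05]), 'tcp_pos': array([ 0.17802434, -0.59912639,  0.40476441]), 'orientation': array([9.89590922e-01, 1.43909009e-01, 1.81595890e-05, 6.02421572e-05]), 'ft_force': array([-0.8058219 , -0.37323481,  0.12378813]), 'wrist_torque': array([0.02984267, 0.01195912, 0.01168104]), 'grip_force': 0.0, 'gripper_width': 0.08820569528894222}
```

View top.

View pics/top0.png

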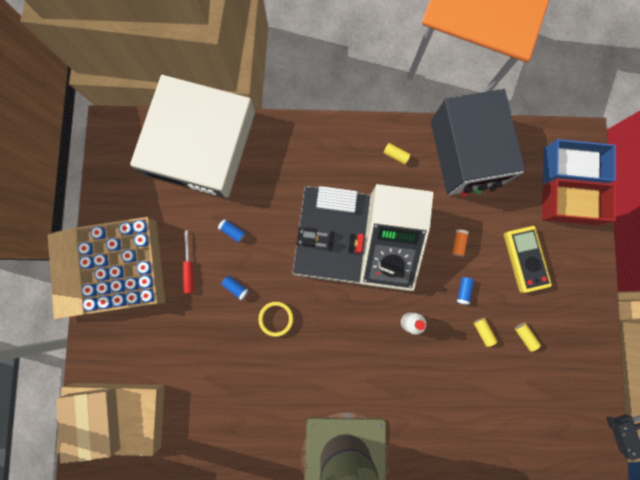

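View pics/scene0.png

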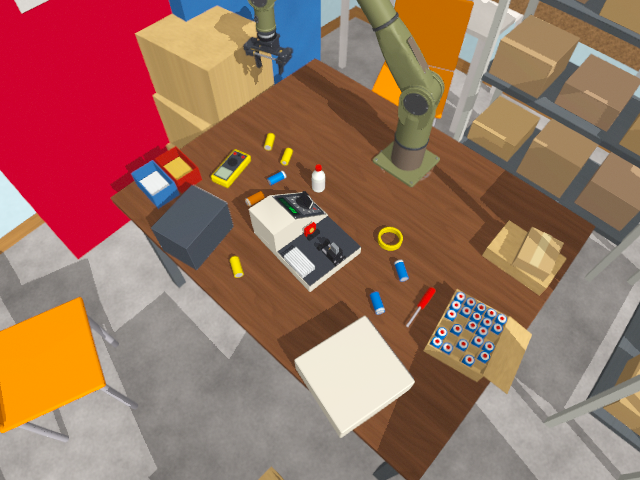

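```bash
python3 - <<'E'
from h import *
d=np.load("top0.npz");p,P=d["p"],d["P"]
hsv=cv2.cvtColor(p,cv2.COLOR_RGB2HSV)
box=(P[...,0]>.4)&(P[...,0]<.78)&(P[...,1]>-.25)&(P[...,1]<.2)
m=box&(P[...,2]>.04)
n,l,s,c=cv2.connectedComponentsWithStats(m.astype(np.uint8));k=1+np.argmax(s[1:,4]);m=l==k
r=cv2.minAreaRect((P[m][:,:2]*1000).astype(np.float32));print("rect",r,cv2.boxPoints(r))
def comp(mask,nm):
    print(nm,mask.sum(),np.nanmedian(P[mask],0).round(4), np.nanmin(P[mask],0).round(3),np.nanmax(P[mask],0).round(3))
red=(hsv[...,1]>180)&((hsv[...,0]<5)|(hsv[...,0]>175))&(hsv[...,2]>120)&box
comp(red,"red")
u,v=np.meshgrid(np.arange(640),np.arange(480))
o=(hsv[...,0]<16)&(hsv[...,1]>150)&(hsv[...,2]>100)&(abs(u-461)<22)&(abs(v-242)<22)&(P[...,2]>.008)
comp(o,"orange")
q=(abs(u-461)<22)&(abs(v-242)<22)&(P[...,2]>.010)
comp(q,"cellall");X=P[q][:,:2];print(cv2.minAreaRect((X*1000).astype(np.float32)))
# deck heights hist
print(np.histogram(P[m][:,2],bins=np.arange(.03,.18,.01)))
a=cv2.resize(p[210:270,430:490],(400,400),interpolation=cv2.INTER_CUBIC)
b=cv2.resize(p[180:300,290:440],(500,400),interpolation=cv2.INTER_CUBIC)
save("crop1.png",cv2.resize(np.hstack([a,b]),(800,356)))
E
```

```text
rect ((576.0521240234375, -25.669723510742188), (321.7062683105469, 241.17213439941406), 83.60233306884766) [[ 438.2934   -172.08441 ]
 [ 677.96356  -198.95786 ]
 [ 713.81085   120.744965]
 [ 474.1407    147.61841 ]]
red 81 [ 0.5536 -0.0249  0.0942] [ 0.533 -0.032  0.09 ] [ 0.575 -0.017  0.1  ]
orange 258 [ 0.565  -0.3025  0.0296] [ 0.535 -0.326  0.012] [ 0.596 -0.286  0.038]
cellall 316 [ 0.5697 -0.3034  0.0296] [ 0.535 -0.329  0.012] [ 0.607 -0.286  0.038]
((570.3202514648438, -306.6090393066406), (31.663084030151367, 70.00363159179688), 77.20012664794922)
(array([   0, 1501, 3390,  716,  954,  326,  416,  347,  540,  582,  352,
        397, 2221,  297]), array([0.03, 0.04, 0.05, 0.06, 0.07, 0.08, 0.09, 0.1 , 0.11, 0.12, 0.13,
       0.14, 0.15, 0.16, 0.17]))
```

View pics/crop1.png

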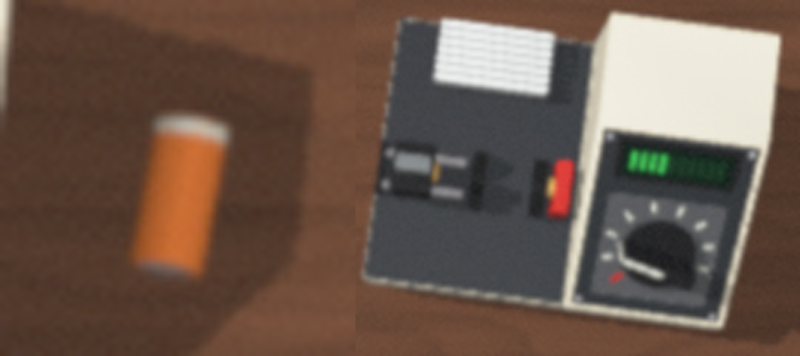

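The tester is at about (576,-26) mm with yaw -0.11, seen around px (362,235). Cell-like candidates in the top image:
- **Orange:** (461,242)
- **Blue:** (465,291), (231,231), (235,288)
- **Yellow:** (397,154), (485,332), (528,337)

I choose the orange one at (461,242). The crop shows an orange sleeve with the white band at the far (+x) end, so plus points away from the robot. I'm moving above it now.

play_rows(
  steps=[
    [[0, 0, 0], [0.0305, -0.011, 0], 0.088],
    [[0, 0, 0], [0.0305, -0.011, 0], 0.088],
    [[0, 0, 0], [0.0305, -0.011, 0], 0.088],
    [[0, 0, 0], [0.0305, -0.011, 0], 0.088],
    [[0, 0, 0], [0.0305, -0.011, 0], 0.088],
  ],
)

```text
time: 1.12
tcp_pos: [0.3096, -0.502, 0.4049]
orientation: [0.99, 0.144, 0.0, 0.0]
ft_force: [0.1, -0.2, -1.0]
gripper_width: 0.0878
grip_force: 0.0
```

play_rows(
  steps=[
    [[0, 0, 0], [0.0305, -0.011, 0], 0.088],
    [[0, 0, 0], [0.0305, -0.011, 0], 0.088],
    [[0, 0, 0], [0.0305, -0.011, 0], 0.088],
    [[0, 0, 0], [0.0305, -0.011, 0], 0.088],
    [[0, 0, 0], [0.0305, -0.011, 0], 0.088],
  ],
)

```text
time: 1.53
tcp_pos: [0.4402, -0.4057, 0.4049]
orientation: [0.99, 0.144, 0.0, 0.0]
ft_force: [0.1, 0.9, -0.7]
gripper_width: 0.088
grip_force: 0.0
```

play_rows(
  steps=[
    [[0, 0, 0], [0.0305, -0.011, 0], 0.088],
    [[0, 0, 0], [0.0305, -0.011, 0], 0.088],
    [[0, 0, 0], [0.0305, -0.011, 0], 0.088],
    [[0, 0, 0], [0.0305, -0.011, 0], 0.088],
    [[0, 0, 0], [0.0305, -0.011, 0], 0.088],
  ],
)

```text
time: 1.95
tcp_pos: [0.5708, -0.3095, 0.4048]
orientation: [0.99, 0.144, 0.0, 0.0]
ft_force: [0.7, -0.2, 1.0]
gripper_width: 0.0878
grip_force: 0.0
```

play_rows(
  steps=[
    [[0, 0, -0.12], [0, 0, 0], 0.088],
    [[0, 0, -0.12], [0, 0, 0], 0.088],
    [[0, 0, -0.12], [0, 0, 0], 0.088],
    [[0, 0, -0.12], [0, 0, 0], 0.088],
    [[0, 0, -0.12], [0, 0, 0], 0.088],
  ],
)

```text
time: 2.37
tcp_pos: [0.5696, -0.3106, 0.4047]
orientation: [0.902, 0.433, -0.0, 0.0]
ft_force: [0.3, -0.9, -0.7]
gripper_width: 0.0882
grip_force: 0.0
```

play_rows(
  steps=[
    [[0, 0, -0.12], [0, 0, 0], 0.088],
    [[0, 0, -0.12], [0, 0, 0], 0.088],
    [[0, 0, -0.12], [0, 0, 0], 0.088],
    [[0, 0, -0.12], [0, 0, 0], 0.088],
    [[0, 0, -0.12], [0, 0, 0], 0.088],
  ],
)

```text
time: 2.78
tcp_pos: [0.5695, -0.3108, 0.4048]
orientation: [0.734, 0.68, -0.0, 0.0]
ft_force: [-0.4, 0.7, 0.1]
gripper_width: 0.088
grip_force: 0.0
```

play_rows(
  steps=[
    [[0, 0, -0.12], [0, 0, 0], 0.088],
    [[0, 0, -0.12], [0, 0, 0], 0.088],
    [[0, 0, -0.12], [0, 0, 0], 0.088],
    [[0, 0, -0.12], [0, 0, 0], 0.088],
    [[0, 0, -0.12], [0, 0, 0], 0.088],
  ],
)

```text
time: 3.2
tcp_pos: [0.5695, -0.3108, 0.4047]
orientation: [0.5, 0.866, -0.0, 0.0]
ft_force: [0.4, -0.8, -0.5]
gripper_width: 0.0884
grip_force: 0.0
```

play_rows(
  steps=[
    [[0, 0, -0.12], [0, 0, 0], 0.088],
    [[0, 0, -0.12], [0, 0, 0], 0.088],
    [[0, 0, -0.12], [0, 0, 0], 0.088],
    [[0, 0, -0.12], [0, 0, 0], 0.088],
    [[0, 0, -0.12], [0, 0, 0], 0.088],
  ],
)

```text
time: 3.62
tcp_pos: [0.5695, -0.3109, 0.4047]
orientation: [0.222, 0.975, -0.0, -0.0]
ft_force: [0.1, 0.5, 0.1]
gripper_width: 0.0883
grip_force: 0.0
```

play_rows(
  steps=[
    [[0, 0, -0.12], [0, 0, 0], 0.088],
    [[0, 0, -0.12], [0, 0, 0], 0.088],
    [[0, 0, 0], [0, 0, 0], 0.088],
    [[0, 0, 0], [0, 0, 0], 0.088],
  ],
)

```text
time: 3.95
tcp_pos: [0.5695, -0.3109, 0.4045]
orientation: [0.108, 0.994, 0.0, -0.0]
ft_force: [0.3, -0.4, -0.2]
gripper_width: 0.088
grip_force: 0.0
```

```bash
cat >> h.py <<'E'
def tool(o=None):
    o=o or ctrl.get_obs();M=R.from_quat(o["orientation"]).as_matrix();return np.array(o["tcp_pos"]),M
def goto(xyz,yaw_y,down=True):
    "tool-frame shift and z-turn (turn done after the shift) to a tool-down pose with tool y at azimuth yaw_y"
    t,M=tool();y=np.array([np.cos(yaw_y),np.sin(yaw_y),0]);z=np.array([0,0,-1.]);G=np.stack([np.cross(y,z),y,z],1)
    print("shift",(M.T@(np.array(xyz)-t)).round(4),"turn",R.from_matrix(M.T@G).as_rotvec().round(4),"tcp",t.round(4),"yaw_y",np.arctan2(M[1,1],M[0,1]).round(4),"tilt",M[:,2].round(3))
def cyl(p,P,hsvmask,near,rad=.08):
    m=hsvmask&(np.linalg.norm(P[...,:2]-near,axis=-1)<rad)&(P[...,2]>.008)
    r=cv2.minAreaRect((P[m][:,:2]*1000).astype(np.float32));print(m.sum(),np.median(P[m],0).round(4),np.nanmax(P[m][:,2]),r);return m
E
python3 - <<'E'
from h import *
goto([.57,-.306,.3],1.37);print(np.array(ctrl.calibration("wrist")["hand_eye"]).round(3).tolist(),ctrl.get_obs()["joint_positions"].round(3),ctrl.get_obs()["time"])
p,z,C=grab("wrist");P=cloud(z,C);save("w1.png",p)
m=cyl(p,P,np.ones((480,640),bool),[.57,-.306],.06)
hsv=cv2.cvtColor(p,cv2.COLOR_RGB2HSV);s=hsv[...,1]
w=m&(s<60)&(P[...,2]>.02);print("pale",w.sum(),np.median(P[w],0))
for r in ctrl.regions_of("cell","wrist")[:4]:
    k=r["mask"]&np.isfinite(P[...,0]);print(r["p"],r["point"],np.median(P[k],0).round(3))
E
```

```text
shift [0.0005 0.0049 0.1045] turn [ 0.0003 -0.0002 -0.0157] tcp [ 0.5695 -0.3109  0.4045] yaw_y 1.3543 tilt [-0.  0. -1.]
[[-0.001, -0.947, -0.32, 0.084], [1.0, -0.001, 0.0, -0.0], [-0.001, -0.32, 0.947, 0.02], [0.0, 0.0, 0.0, 1.0]] [ 0.848  0.838 -0.851  1.468  0.662  1.139  1.234] 3.95
48066 [ 0.5517 -0.2885  0.3181] 0.33689445412765806 ((569.1228637695312, -306.2992858886719), (116.62288665771484, 68.26268005371094), 79.02742767333984)
pale 40911 [ 0.55032686 -0.29094288  0.31796068]
0.89 [325.1, 203.8] [ 0.566 -0.305  0.03 ]
0.51 [529.9, 371.8] [ 0.806 -0.123  0.02 ]
0.45 [81.6, 0.0] [ 0.355 -0.472  0.014]
```

View pics/w1.png

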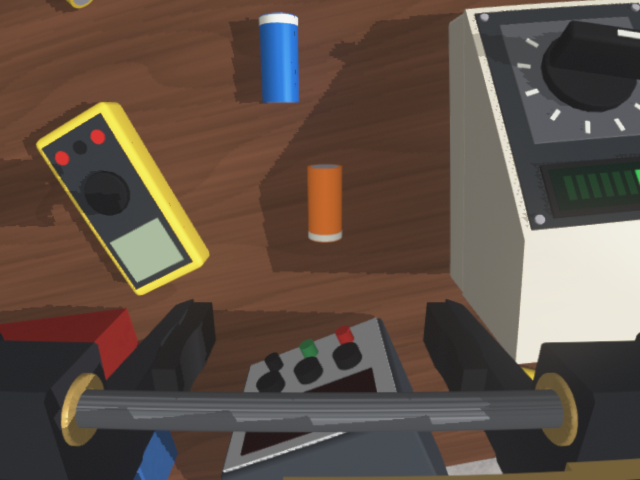

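The wrist view shows the orange cell at (325,203) with its white band (plus) at the lower, far end (325,236). Next I refine its axis.

```bash
python3 - <<'E'
from h import *
p,z,C=grab("wrist");P=cloud(z,C)
m=(P[...,2]<.05);m[:140]=0;m[260:]=0;m[:,270:]&=True;m[:,:280]=0;m[:,370:]=0
cyl(p,P,m,[.57,-.306],.06)
mm=m&(P[...,2]>.022);X=P[mm][:,:2];c=X.mean(0);u,s,v=np.linalg.svd(X-c,full_matrices=False);d=v[0]*np.sign(v[0,0]);print(c,d,np.arctan2(d[1],d[0]));a=(X-c)@d;print(a.min(),a.max(),c+d*(a.min()+a.max())/2)
E
```

```text
2504 [ 0.5663 -0.3052  0.0304] 0.03485529172160601 ((569.0906372070312, -305.81427001953125), (31.151493072509766, 68.0047836303711), 78.28851318359375)
[ 0.56769998 -0.30527424] [ 0.9805739  -0.19615002] -0.19743011200924276
-0.032564218055403694 0.03555812332116827 [ 0.56916785 -0.30556786]
```

play_rows(
  steps=[
    [[0, 0, -0.016], [0, 0.005, 0.03], 0.088],
    [[0, 0, 0], [0, 0, 0.04], 0.088],
    [[0, 0, 0], [0, 0, 0.04], 0.088],
    [[0, 0, 0], [0, 0, 0.04], 0.088],
    [[0, 0, 0], [0, 0, 0.025], 0.088],
  ],
)

```text
time: 4.52
tcp_pos: [0.5693, -0.3057, 0.2259]
orientation: [0.099, 0.995, 0.0, -0.002]
ft_force: [-0.6, -0.2, 1.0]
gripper_width: 0.0879
grip_force: 0.0
```

play_rows(
  steps=[
    [[0, 0, 0], [0, 0, 0.015], 0.088],
    [[0, 0, 0], [0, 0, 0.015], 0.088],
    [[0, 0, 0], [0, 0, 0.015], 0.088],
    [[0, 0, 0], [0, 0, 0.015], 0.088],
    [[0, 0, 0], [0, 0, 0], 0.088],
  ],
)

```text
time: 4.93
tcp_pos: [0.5699, -0.3057, 0.1675]
orientation: [0.098, 0.995, 0.0, -0.001]
ft_force: [0.6, -0.3, -0.4]
gripper_width: 0.0879
grip_force: 0.0
```

play_rows(
  steps=[
    [[0, 0, 0], [0, 0, 0], 0.06],
    [[0, 0, 0], [0, 0, 0], 0.045],
    [[0, 0, 0], [0, 0, 0], 0.035],
    [[0, 0, 0], [0, 0, 0], 0.025],
    [[0, 0, 0], [0, 0, 0], 0.02],
  ],
  grip_force=15,
)

```text
time: 5.35
tcp_pos: [0.5709, -0.3059, 0.1705]
orientation: [0.098, 0.995, -0.0, 0.001]
ft_force: [0.3, -0.4, -0.6]
gripper_width: 0.0568
grip_force: 0.0
```

play_rows(
  steps=[
    [[0, 0, 0], [0, 0, 0], 0.02],
    [[0, 0, 0], [0, 0, 0], 0.02],
    [[0, 0, 0], [0, 0, 0], 0.02],
    [[0, 0, 0], [0, 0, 0], 0.02],
    [[0, 0, 0], [0, 0, 0], 0.02],
  ],
)

```text
time: 5.77
tcp_pos: [0.5707, -0.3058, 0.1698]
orientation: [0.098, 0.995, -0.0, 0.0]
ft_force: [0.4, 0.7, 0.1]
gripper_width: 0.0313
grip_force: 15.0
```

play_rows(
  steps=[
    [[0, 0, 0], [0, 0, -0.02], 0.02],
    [[0, 0, 0], [0, 0, -0.04], 0.02],
    [[0, 0, 0], [0, 0, -0.04], 0.02],
    [[0, 0, 0], [0, 0, -0.04], 0.02],
    [[0, 0, 0], [0, 0, -0.04], 0.02],
  ],
)

```text
time: 6.18
tcp_pos: [0.5702, -0.3056, 0.3512]
orientation: [0.098, 0.995, 0.0, -0.001]
ft_force: [0.2, 0.0, -1.0]
gripper_width: 0.0315
grip_force: 15.0
```

play_rows(
  steps=[
    [[0, 0, 0.06], [0, 0, -0.02], 0.02],
    [[0, 0, 0.12], [0, 0, 0], 0.02],
    [[0, 0, 0.12], [0, 0, 0], 0.02],
    [[0, 0, 0.12], [0, 0, 0], 0.02],
    [[0, 0, 0.12], [0, 0, 0], 0.02],
  ],
)

```text
time: 6.6
tcp_pos: [0.5703, -0.3058, 0.3696]
orientation: [0.363, 0.932, -0.0, -0.0]
ft_force: [0.2, 0.6, -1.5]
gripper_width: 0.0315
grip_force: 15.0
```

play_rows(
  steps=[
    [[0, 0, 0.12], [0, 0, 0], 0.02],
    [[0, 0, 0.12], [0, 0, 0], 0.02],
    [[0, 0, 0.12], [0, 0, 0], 0.02],
    [[0, 0, 0.12], [0, 0, 0], 0.02],
    [[0, 0, 0.12], [0, 0, 0], 0.02],
  ],
)

```text
time: 7.02
tcp_pos: [0.5704, -0.3056, 0.3694]
orientation: [0.622, 0.783, -0.0, -0.0]
ft_force: [0.1, -0.0, -0.9]
gripper_width: 0.0317
grip_force: 15.0
```

play_rows(
  steps=[
    [[0, 0, 0.12], [0, 0, 0], 0.02],
    [[0, 0, 0.12], [0, 0, 0], 0.02],
    [[0, 0, 0.1], [0, 0, 0], 0.02],
    [[0, 0, 0], [0, 0, 0], 0.02],
  ],
)

```text
time: 7.35
tcp_pos: [0.5705, -0.3054, 0.3695]
orientation: [0.744, 0.668, -0.0, -0.0]
ft_force: [-0.1, 0.2, -0.7]
gripper_width: 0.0316
grip_force: 15.0
```

play_rows(
  steps=[
    [[0, 0, 0], [0.0322, -0.0045, 0], 0.02],
    [[0, 0, 0], [0.0322, -0.0045, 0], 0.02],
    [[0, 0, 0], [0.0322, -0.0045, 0], 0.02],
    [[0, 0, 0], [0.0322, -0.0045, 0], 0.02],
    [[0, 0, 0], [0.0322, -0.0045, 0], 0.02],
  ],
)

```text
time: 7.77
tcp_pos: [0.5649, -0.1418, 0.3696]
orientation: [0.742, 0.67, -0.0, -0.0]
ft_force: [1.0, -1.0, -0.5]
gripper_width: 0.0316
grip_force: 15.0
```

play_rows(
  steps=[
    [[0, 0, 0], [0.0322, -0.0045, 0], 0.02],
    [[0, 0, 0], [0.0322, -0.0045, 0], 0.02],
    [[0, 0, 0], [0.0322, -0.0045, 0], 0.02],
    [[0, 0, 0], [0.0322, -0.0045, 0], 0.02],
    [[0, 0, 0], [0.0322, -0.0045, 0], 0.02],
  ],
)

```text
time: 8.18
tcp_pos: [0.5595, 0.0208, 0.3696]
orientation: [0.742, 0.67, -0.0, -0.0]
ft_force: [0.3, 0.2, -1.1]
gripper_width: 0.0316
grip_force: 15.0
```

play_rows(
  steps=[
    [[0, 0, 0], [0, 0, 0], 0.02],
    [[0, 0, 0], [0, 0, 0], 0.02],
  ],
)

```text
time: 8.35
tcp_pos: [0.5597, 0.0221, 0.3698]
orientation: [0.741, 0.672, 0.0, -0.001]
ft_force: [0.1, -1.3, -1.8]
gripper_width: 0.0319
grip_force: 15.0
```

```bash
cat >> h.py <<'E'
def tw(pt,c=(.576,-.0257),yaw=-.1117):
    return R.from_euler("z",yaw).apply(pt)+np.array([c[0],c[1],0])
E
python3 - <<'E'
from h import *
goto([.561,.0193,.231],-.1117)
p,z,C=grab("wrist");P=cloud(z,C)
pts=tw(np.array([[-20,8,94],[-43,8,94],[3,8,94],[-20,43,78],[-20,8,78],[-120,160,50],[-120,-20,50],[120,160,50],[-20,133,122],[-27,118,122],[-13,118,122]])/1000.)
q=p.copy()
for a in proj(pts,C): print(a.round()); cv2.circle(q,(int(a[0]),int(a[1])),4,(0,255,0),1) if abs(a).max()<2000 else 0
save("w2.png",q);np.savez("w2.npz",p=p,P=P)
E
```

```text
shift [-0.0028  0.0016  0.1388] turn [-0.0002 -0.0014  0.0139] tcp [0.5597 0.0221 0.3698] yaw_y -0.0978 tilt [-0.     0.001 -1.   ]
[322. 291.]
[289. 290.]
[354. 291.]
[322. 237.]
[322. 281.]
[182.  65.]
[202. 297.]
[521.  71.]
[325. 103.]
[312. 132.]
[338. 132.]
```

View pics/w2.png

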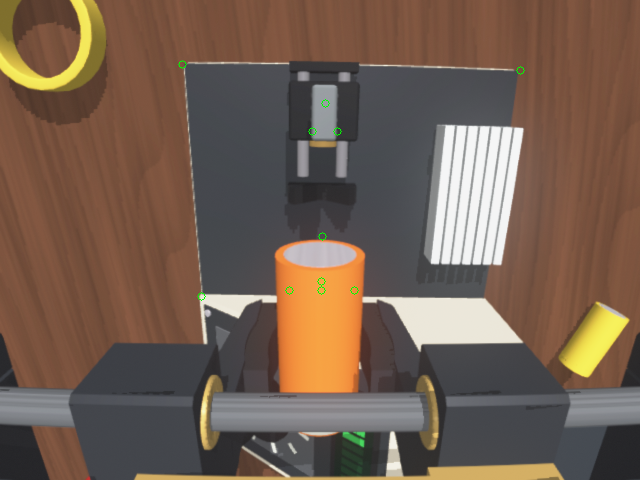

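The projected tester corners land on the picture's corners at (182,65), (202,297) and (521,71), so the tester pose is good. The cell hangs straight at (320,300) with its flat end towards +y. I check its tilt in the grip before lowering.

```bash
python3 - <<'E'
from h import *
d=np.load("w2.npz");p,P=d["p"],d["P"];t,M=tool()
hsv=cv2.cvtColor(p,cv2.COLOR_RGB2HSV)
m=np.zeros((480,640),bool);m[240:400,270:370]=1;m&=np.isfinite(P[...,0])
Q=(P-t)@M
o=m&(hsv[...,0]<16)&(hsv[...,1]>170)&(Q[...,2]<.16)&(Q[...,2]>.12)
q=Q[o];print(q.min(0),q.max(0),np.median(q,0))
for a in np.arange(-.02,.04,.01):
    k=q[abs(q[:,0]-a)<.003]
    if len(k)>10: 
        print(a.round(3),len(k),"top",np.percentile(k[:,2],2).round(4),"ymid",k[np.argsort(k[:,2])[:len(k)//5],1].mean().round(4))
f=m&(hsv[...,1]<60)&(Q[...,2]>.12)&(Q[...,2]<.19)&(Q[...,0]>.02);print("face",f.sum(),np.median(Q[f],0))
E
```

```text
[-0.01935913 -0.01709167  0.13540555] [0.03792611 0.01485783 0.15991666] [ 0.01588838 -0.00537886  0.1404626 ]
-0.02 15 top 0.146 ymid 0.0037
-0.01 698 top 0.1369 ymid -0.0027
0.0 791 top 0.1371 ymid -0.0039
0.01 812 top 0.1373 ymid -0.004
0.02 850 top 0.1372 ymid -0.0046
0.03 1039 top 0.1369 ymid -0.0031
face 1357 [ 0.03732407 -0.00096435  0.15110551]
```

play_rows(
  steps=[
    [[0, 0, 0.014], [0, 0.0016, 0], 0.02],
    [[0, 0, 0], [0, 0, 0.035], 0.02],
    [[0, 0, 0], [0, 0, 0.035], 0.02],
    [[0, 0, 0], [0, 0, 0.03], 0.02],
    [[0, 0, 0], [0, 0, 0.02], 0.02],
  ],
)

```text
time: 8.82
tcp_pos: [0.5611, 0.0172, 0.2472]
orientation: [0.749, 0.663, -0.001, -0.001]
ft_force: [-1.6, 4.3, 3.6]
gripper_width: 0.0315
grip_force: 15.0
```

play_rows(
  steps=[
    [[0, 0, 0], [0, 0, 0.007], 0.02],
    [[0, 0, 0], [0, 0, 0.004], 0.02],
    [[0, 0, 0], [0, 0, 0.003], 0.02],
    [[0, 0, 0], [0, 0, 0], 0.02],
    [[0, 0, 0], [0, 0, 0], 0.02],
  ],
)

```text
time: 9.23
tcp_pos: [0.5607, 0.0176, 0.237]
orientation: [0.749, 0.663, -0.001, 0.0]
ft_force: [-5.7, 0.7, 12.0]
gripper_width: 0.0309
grip_force: 15.0
```

```bash
python3 - <<'E'
from h import *
goto([.561,.0193,.231],-.1117);print(ctrl.get_obs()["ft_force"])
E
```

```text
shift [0.0017 0.0001 0.006 ] turn [-0.0017  0.0021 -0.0098] tcp [0.5607 0.0176 0.237 ] yaw_y -0.1215 tilt [-0.002 -0.002 -1.   ]
[-5.68255078  0.70642503 11.98055169]
```

The start reading was mid-vibration, so the cell is about 4 mm too near the red contact and touching it. I lift, shift +6 mm along tool x, and lower again.

play_rows(
  steps=[
    [[0, 0, 0], [0, 0, -0.01], 0.02],
    [[0, 0, 0], [0, 0, -0.01], 0.02],
    [[0, 0, -0.01], [0.006, 0, 0], 0.02],
    [[0, 0, 0], [0, 0, 0], 0.02],
    [[0, 0, 0], [0, 0, 0], 0.02],
  ],
)

```text
time: 9.65
tcp_pos: [0.5626, 0.0253, 0.2559]
orientation: [0.745, 0.667, 0.0, 0.0]
ft_force: [-0.1, 0.0, -1.0]
gripper_width: 0.031
grip_force: 15.0
```

play_rows(
  steps=[
    [[0, 0, 0], [0, 0, 0], 0.02],
    [[0, 0, 0], [0, 0, 0], 0.02],
    [[0, 0, 0], [0, 0, 0], 0.02],
  ],
)

```text
time: 9.9
tcp_pos: [0.5621, 0.0248, 0.2553]
orientation: [0.745, 0.667, -0.0, -0.0]
ft_force: [-0.3, -0.2, -0.8]
gripper_width: 0.0309
grip_force: 15.0
```

```bash
python3 - <<'E'
from h import *
goto([.561,.0193,.231],-.1117);print(ctrl.get_obs()["ft_force"])
p,z,C=grab("wrist");P=cloud(z,C);t,M=tool()
hsv=cv2.cvtColor(p,cv2.COLOR_RGB2HSV)
Q=(P-t)@M;m=np.zeros((480,640),bool);m[230:400,260:380]=1
o=m&(hsv[...,0]<16)&(hsv[...,1]>170)&(Q[...,2]<.16)&(Q[...,2]>.12);q=Q[o]
for a in np.arange(-.02,.04,.01):
    k=q[abs(q[:,0]-a)<.003]
    if len(k)>10: print(a.round(3),len(k),"top",np.percentile(k[:,2],2).round(4))
print("end",np.percentile(q[:,0],99.5))
pts=tw(np.array([[-20,43,78],[-120,160,50],[-120,-20,50],[120,160,50],[-27,118,122],[-13,118,122],[-38,70,74],[-2,70,74]])/1000.)
for a in proj(pts,C): cv2.circle(p,(int(a[0]),int(a[1])),4,(0,255,0),1)
save("w3.png",p)
E
```

```text
shift [-0.0056 -0.0005  0.0244] turn [-0.0007  0.0004  0.0016] tcp [0.5621 0.0248 0.2553] yaw_y -0.1101 tilt [-0.001 -0.    -1.   ]
[-0.28223369 -0.15511451 -0.75049422]
-0.01 185 top 0.131
0.0 1508 top 0.1283
0.01 1387 top 0.1327
0.02 1299 top 0.137
0.03 1257 top 0.141
end 0.03861933691753135
```

View pics/w3.png

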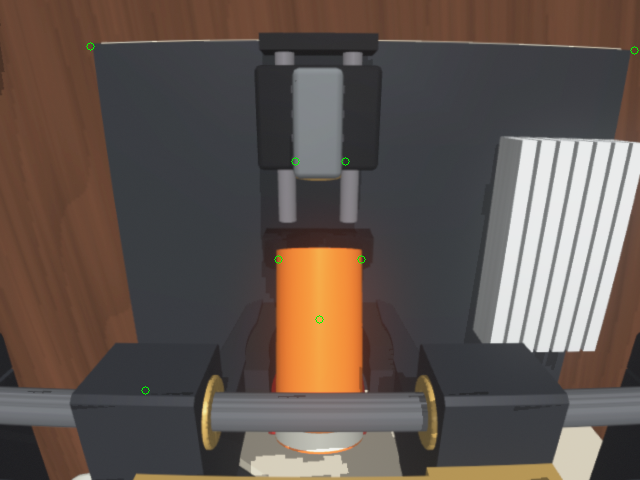

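The cell has pitched about 23° in the grip: the plus end rode up on the red block, and the flat end at (320,250) is low. The cell's centre is still in the grip with about 5 mm gap to red. I lower it softly with less grip, so the left saddle levels it.

play_rows(
  steps=[
    [[0, 0, 0], [0, 0, 0.006], 0.02],
    [[0, 0, 0], [0, 0, 0.006], 0.02],
    [[0, 0, 0], [0, 0, 0.003], 0.02],
    [[0, 0, 0], [0, 0, 0.002], 0.02],
    [[0, 0, 0], [0, 0, 0], 0.02],
  ],
  grip_force=5,
)

```text
time: 10.37
tcp_pos: [0.562, 0.025, 0.2379]
orientation: [0.745, 0.667, -0.001, -0.0]
ft_force: [-1.1, -0.2, -1.6]
gripper_width: 0.0315
grip_force: 5.0
```

play_rows(
  steps=[
    [[0, 0, 0], [0, 0, 0.001], 0.02],
    [[0, 0, 0], [0, 0, 0.001], 0.02],
    [[0, 0, 0], [0, 0, 0.001], 0.02],
    [[0, 0, 0], [0, 0, 0.001], 0.02],
    [[0, 0, 0], [0, 0, 0.001], 0.02],
  ],
)

```text
time: 10.78
tcp_pos: [0.5621, 0.0248, 0.2337]
orientation: [0.745, 0.667, -0.0, 0.0]
ft_force: [-0.7, 0.2, -0.1]
gripper_width: 0.0319
grip_force: 5.0
```

play_rows(
  steps=[
    [[0, 0, 0], [0, 0, 0.001], 0.02],
    [[0, 0, 0], [0, 0, 0.001], 0.02],
    [[0, 0, 0], [0, 0, 0.001], 0.02],
    [[0, 0, 0], [0, 0, 0.001], 0.02],
    [[0, 0, 0], [0, 0, 0], 0.02],
  ],
)

```text
time: 11.2
tcp_pos: [0.5621, 0.0248, 0.2295]
orientation: [0.745, 0.667, -0.0, -0.0]
ft_force: [-1.4, 0.4, 0.2]
gripper_width: 0.0313
grip_force: 5.0
```

```bash
cat > t.py <<'E'
from h import *
o=ctrl.get_obs();print(o["time"],o["ft_force"].round(1));goto([.561,.0193,.231],-.1117)
p,z,C=grab("wrist");P=cloud(z,C);t,M=tool()
hsv=cv2.cvtColor(p,cv2.COLOR_RGB2HSV)
Q=(P-t)@M;m=np.zeros((480,640),bool);m[200:400,260:380]=1
o=m&(hsv[...,0]<16)&(hsv[...,1]>170)&(Q[...,2]<.17)&(Q[...,2]>.11);q=Q[o]
for a in np.arange(-.02,.04,.01):
    k=q[abs(q[:,0]-a)<.003]
    if len(k)>10: print(a.round(3),len(k),"top",np.percentile(k[:,2],2).round(4), "world z",(t[2]-np.percentile(k[:,2],2)).round(4))
print("end",np.percentile(q[:,0],99.5))
E
python3 t.py
```

```text
11.2 [-1.4  0.4  0.2]
shift [-0.0056 -0.0005 -0.0015] turn [-0.0005  0.0004  0.0016] tcp [0.5621 0.0248 0.2295] yaw_y -0.1101 tilt [-0.001 -0.    -1.   ]
-0.01 508 top 0.1307 world z 0.0988
0.0 1361 top 0.1308 world z 0.0987
0.01 1442 top 0.132 world z 0.0975
0.02 1488 top 0.1332 world z 0.0964
0.03 1591 top 0.1344 world z 0.0952
end 0.03664090689980819
```

play_rows(
  steps=[
    [[0, 0, 0], [0, 0, 0.001], 0.02],
    [[0, 0, 0], [0, 0, 0.001], 0.02],
    [[0, 0, 0], [0, 0, 0.001], 0.02],
    [[0, 0, 0], [0, 0, 0.001], 0.02],
    [[0, 0, 0], [0, 0, 0], 0.02],
  ],
)

```text
time: 11.67
tcp_pos: [0.5619, 0.0249, 0.2256]
orientation: [0.745, 0.667, -0.001, -0.0]
ft_force: [-3.9, -0.8, 1.0]
gripper_width: 0.0315
grip_force: 4.9
```

```bash
python3 t.py
```

```text
11.6667 [-3.9 -0.8  1. ]
shift [-0.0056 -0.0003 -0.0054] turn [-0.0011  0.0007  0.0017] tcp [0.5619 0.0249 0.2256] yaw_y -0.11 tilt [-0.001 -0.001 -1.   ]
-0.01 498 top 0.131 world z 0.0945
0.0 1262 top 0.1303 world z 0.0953
0.01 1368 top 0.1304 world z 0.0952
0.02 1447 top 0.1306 world z 0.095
0.03 1596 top 0.1306 world z 0.095
end 0.035246119476650004
```

The cell is level and seated. I release it, rise, and move over the slide fin.

play_rows(
  steps=[
    [[0, 0, 0], [0, -0.0005, 0.0008], 0.02],
    [[0, 0, 0], [0, 0, 0], 0.033],
    [[0, 0, 0], [0, 0, 0], 0.04],
    [[0, 0, 0], [0, 0, 0], 0.05],
    [[0, 0, 0], [0, 0, 0], 0.06],
  ],
)

```text
time: 12.13
tcp_pos: [0.5624, 0.0255, 0.225]
orientation: [0.745, 0.667, 0.001, 0.0]
ft_force: [0.1, 0.8, -0.7]
gripper_width: 0.0508
grip_force: 0.0
```

play_rows(
  steps=[
    [[0, 0, 0], [0, 0, 0], 0.06],
    [[0, 0, 0], [0, 0, 0], 0.06],
    [[0, 0, 0], [0, 0, -0.02], 0.06],
    [[0, 0, 0], [0, 0, -0.03], 0.06],
    [[0, 0, 0], [0, 0, -0.04], 0.06],
  ],
)

```text
time: 12.55
tcp_pos: [0.5609, 0.0249, 0.3139]
orientation: [0.745, 0.667, -0.002, -0.001]
ft_force: [0.4, -0.4, -0.4]
gripper_width: 0.0597
grip_force: 0.0
```

play_rows(
  steps=[
    [[0, 0, 0], [0.02, 0, -0.01], 0.06],
    [[0, 0, 0], [0.03, 0, 0], 0.06],
    [[0, 0, 0], [0.03, 0, 0], 0.06],
    [[0, 0, 0], [0, 0, 0], 0.06],
    [[0, 0, 0], [0, 0, 0], 0.06],
  ],
)

```text
time: 12.97
tcp_pos: [0.5704, 0.107, 0.3252]
orientation: [0.744, 0.669, 0.001, -0.0]
ft_force: [-0.4, -1.1, 0.1]
gripper_width: 0.0601
grip_force: 0.0
```

```bash
python3 - <<'E'
from h import *
f=tw(np.array([-.020,.128,.259]));print(f);goto(f,-.1117)
p,z,C=grab("wrist");P=cloud(z,C)
L=R.from_euler("z",.1117).apply((P-np.array([.576,-.0257,0])).reshape(-1,3)).reshape(P.shape)
m=(abs(L[...,0]+.02)<.02)&(L[...,1]>.08)&(L[...,1]<.16)&(L[...,2]>.113)&(L[...,2]<.13)
print("fin",m.sum(),np.percentile(L[m],[2,50,98],axis=0).round(4))
p2,z2,C2=grab("top");P=cloud(z2,C2);L=R.from_euler("z",.1117).apply((P-np.array([.576,-.0257,0])).reshape(-1,3)).reshape(P.shape)
save("w4.png",np.hstack([cv2.resize(p,(400,300)),cv2.resize(p2[180:300,280:440],(400,300),interpolation=cv2.INTER_CUBIC)]))
E
```

```text
[0.57039253 0.10373167 0.259     ]
shift [-0.0033  0.0003  0.0661] turn [ 0.0006 -0.0017  0.0058] tcp [0.5704 0.107  0.3252] yaw_y -0.1059 tilt [ 0.001  0.002 -1.   ]
fin 1626 [[-0.0276  0.1148  0.1147]
 [-0.0206  0.1309  0.1222]
 [-0.0139  0.1433  0.1235]]
```

View pics/w4.png

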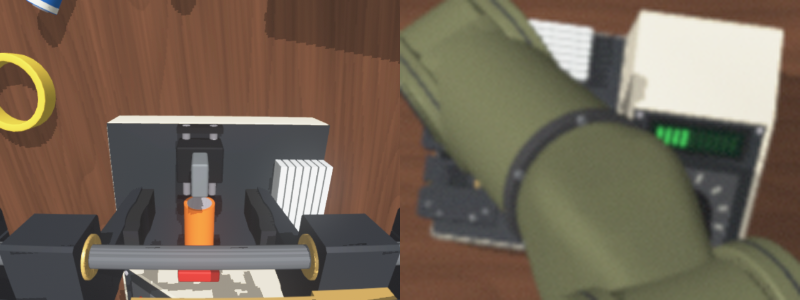

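The cell lies straight in the cradle at (200,225) in the left half, with the red block below it and the fin above at (200,180). The fin centre is at tester y 129 mm, so slide ≈ 4 mm. I descend and grip the fin.

play_rows(
  steps=[
    [[0, 0, 0], [0, 0, 0.015], 0.06],
    [[0, 0, 0], [0, 0, 0.015], 0.06],
    [[0, 0, 0], [0, 0, 0.015], 0.06],
    [[0, 0, 0], [0, 0, 0.01], 0.06],
    [[0, 0, 0], [0, 0, 0.006], 0.06],
  ],
)

```text
time: 13.48
tcp_pos: [0.5702, 0.103, 0.2625]
orientation: [0.746, 0.667, -0.001, -0.0]
ft_force: [0.0, -0.5, -0.4]
gripper_width: 0.0602
grip_force: 0.0
```

play_rows(
  steps=[
    [[0, 0, 0], [0, 0, 0], 0.04],
    [[0, 0, 0], [0, 0, 0], 0.02],
    [[0, 0, 0], [0, 0, 0], 0.01],
    [[0, 0, 0], [0, 0, 0], 0.005],
    [[0, 0, 0], [0, 0, 0], 0.005],
  ],
  grip_force=15,
)

```text
time: 13.9
tcp_pos: [0.5708, 0.1046, 0.2646]
orientation: [0.745, 0.667, 0.001, 0.0]
ft_force: [-0.3, 0.4, -0.7]
gripper_width: 0.0287
grip_force: 0.0
```

play_rows(
  steps=[
    [[0, 0, 0], [0, 0, 0], 0.005],
    [[0, 0, 0], [0, 0, 0], 0.005],
    [[0, 0, 0], [0, 0, 0], 0.005],
    [[0, 0, 0], [0, 0, 0], 0.005],
    [[0, 0, 0], [0, 0, 0], 0.005],
  ],
)

```text
time: 14.32
tcp_pos: [0.5705, 0.1046, 0.2642]
orientation: [0.745, 0.667, 0.0, 0.0]
ft_force: [-1.6, 1.0, 3.1]
gripper_width: 0.014
grip_force: 15.0
```

```bash
cat > s.py <<'E'
from h import *
o=ctrl.get_obs();t,M=tool(o);L=R.from_euler("z",.1117).apply(t-np.array([.576,-.0257,0]))
print(o["time"],L.round(4),"F tester",R.from_euler("z",.1117).apply(o["ft_force"]).round(1),o["gripper_width"],o["grip_force"])
E
python3 s.py
```

```text
14.3167 [-0.02    0.1289  0.2642] F tester [-1.7  0.8  3.1] 0.013965999414313441 14.999395860359073
```

play_rows(
  steps=[
    [[0, 0, 0], [-0.004, 0, 0], 0.005],
    [[0, 0, 0], [-0.005, 0, 0], 0.005],
    [[0, 0, 0], [-0.005, 0, 0], 0.005],
    [[0, 0, 0], [-0.004, 0, 0], 0.005],
    [[0, 0, 0], [-0.002, 0, 0], 0.005],
  ],
)

```text
time: 14.73
tcp_pos: [0.5682, 0.084, 0.2642]
orientation: [0.745, 0.667, 0.0, -0.0]
ft_force: [-1.8, 4.5, 4.7]
gripper_width: 0.0138
grip_force: 15.0
```

play_rows(
  steps=[
    [[0, 0, 0], [-0.001, 0, 0], 0.005],
    [[0, 0, 0], [-0.001, 0, 0], 0.005],
    [[0, 0, 0], [-0.001, 0, 0], 0.005],
    [[0, 0, 0], [-0.001, 0, 0], 0.005],
    [[0, 0, 0], [-0.001, 0, 0], 0.005],
  ],
)

```text
time: 15.15
tcp_pos: [0.5677, 0.08, 0.2642]
orientation: [0.745, 0.667, 0.001, -0.0]
ft_force: [-2.2, 5.2, 6.1]
gripper_width: 0.0138
grip_force: 15.0
```

play_rows(
  steps=[
    [[0, 0, 0], [-0.001, 0, 0], 0.005],
    [[0, 0, 0], [-0.001, 0, 0], 0.005],
    [[0, 0, 0], [-0.001, 0, 0], 0.005],
    [[0, 0, 0], [0, 0, 0], 0.005],
  ],
)

```text
time: 15.48
tcp_pos: [0.5673, 0.0772, 0.2642]
orientation: [0.745, 0.667, 0.001, -0.0]
ft_force: [-2.1, 4.8, 6.0]
gripper_width: 0.0138
grip_force: 15.0
```

```bash
python3 s.py
```

```text
15.4833 [-0.0201  0.1013  0.2642] F tester [-2.6  4.5  6. ] 0.013818597742951433 15.001153964549303
```

play_rows(
  steps=[
    [[0, 0, 0], [-0.0005, 0, 0], 0.005],
    [[0, 0, 0], [-0.0005, 0, 0], 0.005],
    [[0, 0, 0], [-0.0005, 0, 0], 0.005],
    [[0, 0, 0], [0, 0, 0], 0.005],
    [[0, 0, 0], [0, 0, 0], 0.005],
  ],
)

```text
time: 15.9
tcp_pos: [0.5672, 0.0768, 0.2642]
orientation: [0.744, 0.668, 0.001, -0.001]
ft_force: [-2.2, 6.5, 4.0]
gripper_width: 0.0141
grip_force: 15.0
```

play_rows(
  steps=[
    [[0, 0, 0], [-0.0005, 0, 0], 0.005],
    [[0, 0, 0], [-0.0005, 0, 0], 0.005],
    [[0, 0, 0], [0, 0, 0], 0.005],
    [[0, 0, 0], [0, 0, 0], 0.005],
  ],
)

```text
time: 16.23
tcp_pos: [0.5672, 0.0766, 0.2642]
orientation: [0.744, 0.668, 0.002, -0.001]
ft_force: [-1.1, 8.0, 3.7]
gripper_width: 0.0142
grip_force: 15.0
```

```bash
python3 s.py
```

```text
16.2333 [-0.0201  0.1007  0.2642] F tester [-2.   7.8  3.7] 0.01424158491911772 15.00863220077008
```

play_rows(
  steps=[
    [[0, 0, 0], [-0.0007, 0, 0], 0.005],
    [[0, 0, 0], [-0.0007, 0, 0], 0.005],
    [[0, 0, 0], [0, 0, 0], 0.005],
    [[0, 0, 0], [0, 0, 0], 0.005],
  ],
)

```text
time: 16.57
tcp_pos: [0.5671, 0.0762, 0.2642]
orientation: [0.744, 0.668, 0.003, -0.002]
ft_force: [-1.3, 10.7, 2.8]
gripper_width: 0.0138
grip_force: 15.0
```

```bash
python3 s.py; python3 - <<'E'
from h import *
p,z,C=grab("wrist");P=cloud(z,C);save("w5.png",p)
L=R.from_euler("z",.1117).apply((P-np.array([.576,-.0257,0])).reshape(-1,3)).reshape(P.shape)
hsv=cv2.cvtColor(p,cv2.COLOR_RGB2HSV)
o=(hsv[...,0]>5)&(hsv[...,0]<16)&(hsv[...,1]>170)&(abs(L[...,0]+.02)<.02)&(L[...,2]>.08)&(L[...,2]<.11)&(L[...,1]>0)&(L[...,1]<.1)
print(o.sum(),np.percentile(L[o],[1,50,99],axis=0).round(4))
r=((hsv[...,0]<5)|(hsv[...,0]>175))&(hsv[...,1]>180)&(abs(L[...,0]+.02)<.03)&(L[...,2]>.08)
print(r.sum(),np.percentile(L[r],[1,50,99],axis=0).round(4))
E
```

```text
16.5667 [-0.0202  0.1003  0.2642] F tester [-2.4 10.5  2.8] 0.013755201277216782 15.01455221325159
1708 [[-0.036   0.0054  0.0839]
 [-0.0214  0.0286  0.0928]
 [-0.0069  0.0664  0.0951]]
310 [[-0.0433  0.0044  0.0814]
 [-0.0374  0.0056  0.0874]
 [-0.0227  0.0069  0.0907]]
```

View pics/w5.png

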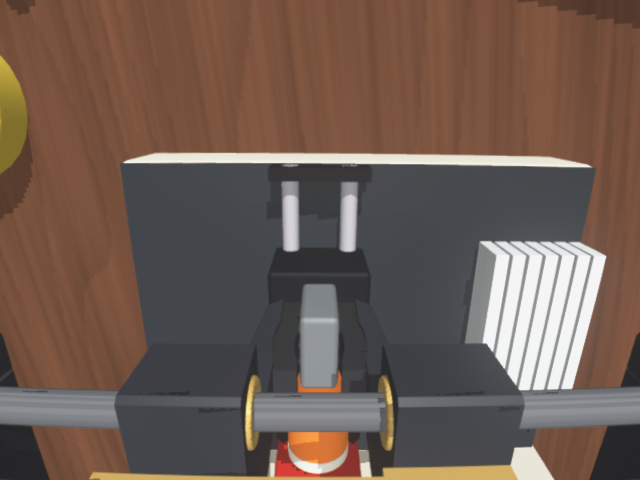

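The white band sits against the red block at (318,455), the fin has stalled at 10 N, and the cell is held. I release, rise, and tilt over to the panel.

play_rows(
  steps=[
    [[0, 0, 0], [0, 0, 0], 0.02],
    [[0, 0, 0], [0, 0, 0], 0.03],
    [[0, 0, 0], [0, 0, 0], 0.045],
    [[0, 0, 0], [0, 0, 0], 0.06],
    [[0, 0, 0], [0, 0, -0.01], 0.06],
  ],
)

```text
time: 17.03
tcp_pos: [0.5664, 0.0716, 0.2726]
orientation: [0.745, 0.667, -0.002, -0.0]
ft_force: [-0.4, 0.7, -0.1]
gripper_width: 0.0442
grip_force: 0.0
```

play_rows(
  steps=[
    [[0, 0, 0], [0, 0, -0.02], 0.06],
    [[0, 0, 0], [0, 0, -0.03], 0.06],
    [[0, 0, 0], [0, 0, -0.03], 0.06],
    [[0, 0, 0], [-0.03, -0.02, -0.01], 0.06],
    [[0, 0, 0], [-0.03, -0.02, 0], 0.06],
  ],
)

```text
time: 17.45
tcp_pos: [0.5219, 0.0187, 0.3675]
orientation: [0.744, 0.668, 0.004, 0.002]
ft_force: [0.4, -1.1, -1.4]
gripper_width: 0.0599
grip_force: 0.0
```

play_rows(
  steps=[
    [[0, 0, 0], [-0.03, -0.02, 0], 0.06],
    [[0, 0, 0], [-0.03, -0.02, 0], 0.06],
    [[0, 0, 0], [-0.03, -0.02, 0], 0.06],
    [[0, 0, 0], [-0.03, -0.02, 0], 0.06],
    [[0, 0, 0], [-0.01, -0.005, 0], 0.06],
  ],
)

```text
time: 17.87
tcp_pos: [0.4176, -0.1065, 0.3641]
orientation: [0.747, 0.665, -0.003, -0.0]
ft_force: [-1.4, -0.6, 0.0]
gripper_width: 0.0601
grip_force: 0.0
```

play_rows(
  steps=[
    [[-0.122, 0, 0], [0, 0, 0], 0.06],
    [[-0.122, 0, 0], [0, 0, 0], 0.06],
    [[-0.122, 0, 0], [0, 0, 0], 0.06],
    [[-0.122, 0, 0], [0, 0, 0], 0.06],
    [[-0.122, 0, 0], [0, 0, 0], 0.06],
  ],
)

```text
time: 18.28
tcp_pos: [0.4188, -0.1073, 0.3629]
orientation: [0.738, 0.66, 0.081, 0.117]
ft_force: [0.1, -0.6, -0.7]
gripper_width: 0.0604
grip_force: 0.0
```

play_rows(
  steps=[
    [[0, 0, 0], [0, 0, 0], 0.06],
    [[0, 0, 0], [0, 0, 0], 0.06],
    [[0, 0, 0], [0, 0, 0], 0.06],
  ],
)

```text
time: 18.53
tcp_pos: [0.4187, -0.1074, 0.3625]
orientation: [0.739, 0.659, 0.081, 0.115]
ft_force: [-0.2, -0.4, -0.6]
gripper_width: 0.06
grip_force: 0.0
```

```bash
cat >> h.py <<'E'
Rt=R.from_euler("z",-.1117).as_matrix()
Rp=Rt@R.from_euler("y",-35,degrees=True).as_matrix()  # panel axes: x up slope, y left, z out
Op=tw(np.array([-.045,-.090,.1045]))
def pan(X): return (X-Op)@Rp
def pinv(X): return np.atleast_2d(X)@Rp.T+Op
E
python3 - <<'E'
from h import *
o=ctrl.get_obs();print(o["joint_positions"].round(3),o["time"],o["tcp_pos"],o["ft_force"])
t,M=tool();print((Rt.T@M).round(3).tolist())
p,z,C=grab("wrist");P=cloud(z,C);X=pan(P);print("panel centre",X.shape)
# rectified panel picture: knob top height 38 mm (left) and panel plane (right)
out=[]
for h in (.038,.002):
    g=np.arange(-.055,.055,.00028);b,a=np.meshgrid(-g,-g)  # cols: y decreasing to right; rows: x decreasing
    G=np.stack([a-.022,b,np.full_like(a,h)],-1).reshape(-1,3)
    uv=proj(pinv(G),C).reshape(a.shape+(2,)).astype(np.float32)
    out.append(cv2.remap(p,uv[...,0],uv[...,1],cv2.INTER_LINEAR))
r=np.hstack(out);print(r.shape);save("w6.png",r);np.savez("w6.npz",p=p,X=X)
k=(np.hypot(X[...,0]+.022,X[...,1])<.05);print(k.sum(),np.histogram(X[k][:,2],bins=np.arange(-.01,.06,.004)))
E
```

```text
[ 0.326  0.507 -0.286  2.293  1.169  0.191 -1.156] 18.5333 [ 0.41874459 -0.10744039  0.36247302] [-0.22152368 -0.36607352 -0.64537022]
[[0.006, 0.961, 0.277], [0.999, 0.003, -0.033], [-0.033, 0.277, -0.96]]
panel centre (480, 640, 3)
(393, 786, 3)
48752 (array([   0,    0,   27, 8639,  127, 3812,  119,  155,  165,  175,  175,
        193, 1245, 1189,    0,    0,    0]), array([-0.01 , -0.006, -0.002,  0.002,  0.006,  0.01 ,  0.014,  0.018,
        0.022,  0.026,  0.03 ,  0.034,  0.038,  0.042,  0.046,  0.05 ,
        0.054,  0.058]))
```

View pics/w6.png

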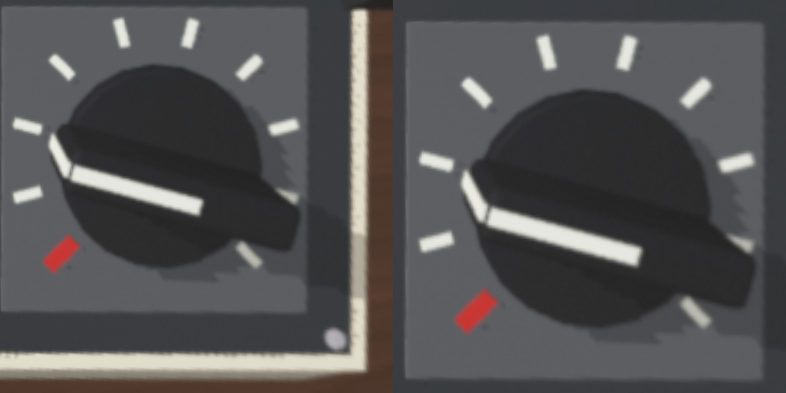

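The rectified view shows the pointer line running from (202,207) to (72,172), about 75° anticlockwise from up the slope. That is step 2, so 4 clicks (2.094 rad) remain. The wrist tilt is blocked near j6=0 in this configuration, so I turn the tool 165° first, then tilt.

play_rows(
  steps=[
    [[0, 0, -0.12], [0, 0, 0], 0.06],
    [[0, 0, -0.12], [0, 0, 0], 0.06],
    [[0, 0, -0.12], [0, 0, 0], 0.06],
    [[0, 0, -0.12], [0, 0, 0], 0.06],
    [[0, 0, -0.12], [0, 0, 0], 0.06],
  ],
)

```text
time: 19.0
tcp_pos: [0.4186, -0.1074, 0.3623]
orientation: [0.508, 0.85, 0.042, 0.134]
ft_force: [-0.2, 1.0, -0.4]
gripper_width: 0.0601
grip_force: 0.0
```

play_rows(
  steps=[
    [[0, 0, -0.12], [0, 0, 0], 0.06],
    [[0, 0, -0.12], [0, 0, 0], 0.06],
    [[0, 0, -0.12], [0, 0, 0], 0.06],
    [[0, 0, -0.12], [0, 0, 0], 0.06],
    [[0, 0, -0.12], [0, 0, 0], 0.06],
  ],
)

```text
time: 19.42
tcp_pos: [0.4186, -0.1074, 0.3622]
orientation: [0.234, 0.962, 0.001, 0.14]
ft_force: [0.2, -0.3, -0.2]
gripper_width: 0.0598
grip_force: 0.0
```

play_rows(
  steps=[
    [[0, 0, -0.12], [0, 0, 0], 0.06],
    [[0, 0, -0.12], [0, 0, 0], 0.06],
    [[0, 0, -0.12], [0, 0, 0], 0.06],
    [[0, 0, -0.12], [0, 0, 0], 0.06],
    [[0, 0, -0.12], [0, 0, 0], 0.06],
  ],
)

```text
time: 19.83
tcp_pos: [0.4185, -0.1074, 0.3622]
orientation: [-0.06, 0.988, -0.041, 0.134]
ft_force: [0.5, 1.0, 0.6]
gripper_width: 0.06
grip_force: 0.0
```

play_rows(
  steps=[
    [[0, 0, -0.12], [0, 0, 0], 0.06],
    [[0, 0, -0.12], [0, 0, 0], 0.06],
    [[0, 0, -0.12], [0, 0, 0], 0.06],
    [[0, 0, -0.12], [0, 0, 0], 0.06],
    [[0, 0, -0.12], [0, 0, 0], 0.06],
  ],
)

```text
time: 20.25
tcp_pos: [0.4185, -0.1074, 0.3622]
orientation: [-0.35, 0.926, -0.078, 0.116]
ft_force: [-0.0, 0.2, 0.1]
gripper_width: 0.0598
grip_force: 0.0
```

play_rows(
  steps=[
    [[0, 0, -0.12], [0, 0, 0], 0.06],
    [[0, 0, -0.12], [0, 0, 0], 0.06],
    [[0, 0, -0.12], [0, 0, 0], 0.06],
    [[0, 0, -0.12], [0, 0, 0], 0.06],
    [[0, 0, 0], [0, 0, 0], 0.06],
  ],
)

```text
time: 20.67
tcp_pos: [0.4185, -0.1074, 0.3621]
orientation: [-0.559, 0.817, -0.104, 0.094]
ft_force: [-0.7, 0.9, -0.5]
gripper_width: 0.0599
grip_force: 0.0
```

```bash
cat > k.py <<'E'
from h import *
import sys
# goal: tool y at panel angle alpha (ccw from up slope), tool z = -panel normal, grasp point at panel (-22,0,h)
al=np.deg2rad(float(sys.argv[1]));h=float(sys.argv[2])
G=np.array([np.cos(al),np.sin(al),0]);zt=np.array([0,0,-1.]);Gp=np.stack([np.cross(G,zt),G,zt],1);Gw=Rp@Gp
o=ctrl.get_obs();t,M=tool(o)
tgt=pinv([-.022,0,h])[0]-.147*Gw[:,2]
g=t+.147*M[:,2]
print(o["time"],"q",o["joint_positions"].round(2),"rotvec tool",R.from_matrix(M.T@Gw).as_rotvec().round(3),"shift cur axes",(M.T@(tgt-t)).round(4),"goal axes",(Gw.T@(tgt-t)).round(4),"grasp in panel",pan(g).round(4),"tcp",t.round(3),"F",o["ft_force"].round(1),"Mz",(Rp.T@o["wrist_torque"]).round(2),o["gripper_width"].round(4))
Y=Rp.T@M[:,1];print("alpha",np.rad2deg(np.arctan2(Y[1],Y[0])).round(2))
E
python3 k.py 165 .1
```

```text
Traceback (most recent call last):
  File "k.py", line 9, in <module>
    print(o["time"],"q",o["joint_positions"].round(2),"rotvec tool",R.from_matrix(M.T@Gw).as_rotvec().round(3),"shift cur axes",(M.T@(tgt-t)).round(4),"goal axes",(Gw.T@(tgt-t)).round(4),"grasp in panel",pan(g).round(4),"tcp",t.round(3),"F",o["ft_force"].round(1),"Mz",(Rp.T@o["wrist_torque"]).round(2),o["gripper_width"].round(4))
                                                                                                                                                                                                                                                                                                               ^^^^^^^^^^^^^^^^^^^^^^^^
AttributeError: 'float' object has no attribute 'round'
```

```bash
sed -i 's/o\["gripper_width"\].round(4)/round(o["gripper_width"],4)/' k.py; python3 k.py 165 .1
```

```text
20.6667 q [ 0.63  0.58 -0.76  2.28  1.33  0.46  1.54] rotvec tool [ 0.312 -0.117  0.012] shift cur axes [0.0086 0.074  0.0492] goal axes [0.0137 0.0852 0.0228] grasp in panel [ 0.0161 -0.0137  0.1308] tcp [ 0.419 -0.107  0.362] F [-0.7  0.9 -0.5] Mz [ 0.16  0.16 -0.1 ] 0.0599
alpha 164.61
```

play_rows(
  steps=[
    [[0.06, -0.022, 0.002], [0, 0, 0], 0.06],
    [[0.06, -0.022, 0.002], [0, 0, 0], 0.06],
    [[0.06, -0.022, 0.002], [0, 0, 0], 0.06],
    [[0.06, -0.022, 0.002], [0, 0, 0], 0.06],
    [[0.06, -0.022, 0.002], [0, 0, 0], 0.06],
  ],
)

```text
time: 21.08
tcp_pos: [0.4185, -0.1077, 0.3624]
orientation: [-0.537, 0.792, -0.191, 0.218]
ft_force: [-0.1, -0.5, 0.1]
gripper_width: 0.0597
grip_force: 0.0
```

play_rows(
  steps=[
    [[0, 0, 0], [0, 0, 0], 0.06],
    [[0, 0, 0], [0, 0, 0], 0.06],
  ],
)

```text
time: 21.25
tcp_pos: [0.4181, -0.1079, 0.3616]
orientation: [-0.538, 0.792, -0.189, 0.215]
ft_force: [0.0, 0.3, 0.3]
gripper_width: 0.06
grip_force: 0.0
```

```bash
python3 k.py 165 .1
```

```text
21.25 q [ 0.74  0.65 -0.95  2.41  2.11  0.65  0.81] rotvec tool [ 0.027 -0.015 -0.002] shift cur axes [0.0129 0.0841 0.025 ] goal axes [0.0131 0.0848 0.0225] grasp in panel [ 0.059  -0.0104  0.1226] tcp [ 0.418 -0.108  0.362] F [0.  0.3 0.3] Mz [ 0.11  0.47 -0.15] 0.06
alpha 164.9
```

play_rows(
  steps=[
    [[0.027, -0.015, 0], [0, 0, 0], 0.06],
    [[0, 0, 0], [0.003, 0.021, 0.005], 0.06],
    [[0, 0, 0], [0.003, 0.021, 0.005], 0.06],
    [[0, 0, 0], [0.003, 0.021, 0.006], 0.06],
    [[0, 0, 0], [0.003, 0.021, 0.006], 0.06],
  ],
)

```text
time: 21.67
tcp_pos: [0.3916, -0.0942, 0.311]
orientation: [-0.541, 0.786, -0.196, 0.226]
ft_force: [0.8, 2.6, -0.5]
gripper_width: 0.0602
grip_force: 0.0
```

play_rows(
  steps=[
    [[0, 0, 0], [0, 0, 0], 0.06],
    [[0, 0, 0], [0, 0, 0], 0.06],
    [[0, 0, 0], [0, 0, 0], 0.06],
  ],
)

```text
time: 21.92
tcp_pos: [0.3926, -0.094, 0.312]
orientation: [-0.539, 0.786, -0.195, 0.23]
ft_force: [0.2, -0.3, 0.2]
gripper_width: 0.0599
grip_force: 0.0
```

```bash
python3 k.py 165 .032; python3 - <<'E'
from h import *
# knob centre in panel coords from earlier view: points at knob height
d=np.load("w6.npz");X=d["X"];k=(np.hypot(X[...,0]+.022,X[...,1])<.05)&(X[...,2]>.033)&(X[...,2]<.045)
Y=X[k][:,:2]*1000;r=cv2.minAreaRect(Y.astype(np.float32));print(r,np.median(X[k],0),np.percentile(X[k][:,2],[5,50,95]))
s=(np.hypot(X[...,0]+.022,X[...,1])<.045)&(X[...,2]>.0065)&(X[...,2]<.011);print("skirt",cv2.minEnclosingCircle((X[s][:,:2]*1000).astype(np.float32)),np.median(X[s][:,2]))
f=(abs(X[...,0]+.01)<.07)&(abs(X[...,1])<.06)&(np.hypot(X[...,0]+.022,X[...,1])>.045)&(abs(X[...,2])<.006);print("panel z",np.median(X[f][:,2]))
E
```

```text
21.9167 q [ 0.82  1.   -1.38  2.56  2.03  1.2   0.85] rotvec tool [-0.     0.005  0.003] shift cur axes [0.0108 0.0332 0.0653] goal axes [0.0106 0.0332 0.0653] grasp in panel [0.013  0.0024 0.0973] tcp [ 0.393 -0.094  0.312] F [ 0.2 -0.3  0.2] Mz [ 0.04  0.44 -0.05] 0.0599
alpha 165.18
((-21.507938385009766, 5.562597274780273), (65.994140625, 14.567414283752441), 74.52070617675781) [-0.01947535  0.00872144  0.04188688] [0.03601387 0.04188688 0.04331994]
skirt ((-19.796829223632812, 7.735785484313965), 36.547515869140625) 0.010407847678010026
panel z 0.0033464320993781735
```

```bash
cat > fit.py <<'E'
from h import *
from scipy.optimize import least_squares
D=[(1.565,(.178,-.599,.4048),(.9896,.1439,0,0)),(1.468,(.5695,-.3109,.4045),(.108,.994,0,0)),(2.293,(.4187,-.1074,.3625),(.739,.659,.081,.115)),(2.28,(.4185,-.1074,.3621),(-.559,.817,-.104,.094)),(2.41,(.4181,-.1079,.3616),(-.538,.792,-.189,.215))]
o=ctrl.get_obs();D.append((o["joint_positions"][3],o["tcp_pos"],o["orientation"]))
q=np.array([d[0] for d in D]);T=np.array([d[1] for d in D]);Z=np.array([R.from_quat(d[2]).as_matrix()[:,2] for d in D])
def w(H,d7,T,Z): return np.linalg.norm(T-d7*Z-[0,0,H],axis=-1)
f=lambda x:np.sqrt(np.maximum(x[2]**2+x[3]**2+2*x[2]*x[3]*np.cos(q),1e-6))-w(x[0],x[1],T,Z)
best=min((least_squares(f,[H,d,a,b]) for H in(.3,.4) for d in(.05,.15,.25) for a in(.35,.45) for b in(.3,.45)),key=lambda s:s.cost)
x=best.x;print(x.round(4),best.fun.round(4))
rmin=np.sqrt(x[2]**2+x[3]**2+2*x[2]*x[3]*np.cos(2.56));print("rmin",rmin,w(x[0],x[1],T,Z).round(3))
g=pinv([-.022,.003,.032])[0]
for tilt in (35,30,25,20,15,10,0):
    zt=Rt@np.array([np.sin(np.deg2rad(tilt)),0,-np.cos(np.deg2rad(tilt))])
    print(tilt,[ (gr,w(x[0],x[1],g-gr*zt,zt).round(3)) for gr in (.147,.155)])
E
python3 fit.py
```

```text
[0.3326 0.1353 0.5625 0.3342] [-0.0024  0.0021 -0.002   0.0026 -0.0003 -0.    ]
rmin 0.3375573777340838 [0.658 0.681 0.426 0.426 0.385 0.339]
35 [(0.147, np.float64(0.336)), (0.155, np.float64(0.332))]
30 [(0.147, np.float64(0.357)), (0.155, np.float64(0.354))]
25 [(0.147, np.float64(0.38)), (0.155, np.float64(0.377))]
20 [(0.147, np.float64(0.403)), (0.155, np.float64(0.402))]
15 [(0.147, np.float64(0.428)), (0.155, np.float64(0.427))]
10 [(0.147, np.float64(0.452)), (0.155, np.float64(0.452))]
0 [(0.147, np.float64(0.501)), (0.155, np.float64(0.502))]
```

```bash
cat > kn.py <<'E'
from h import *
p,z,C=grab("wrist");X=pan(cloud(z,C));near=np.hypot(X[...,0]+.022,X[...,1])<.06
k=near&(X[...,2]>.034)&(X[...,2]<.048)
r=cv2.minAreaRect((X[k][:,:2]*1000).astype(np.float32));print(k.sum(),r,"top z",np.percentile(X[k][:,2],[50,95]).round(4))
hsv=cv2.cvtColor(p,cv2.COLOR_RGB2HSV)
w=k&(hsv[...,1]<50)&(hsv[...,2]>140);Y=X[w][:,:2];c=Y.mean(0);v=np.linalg.svd(Y-c,full_matrices=False)[2][0]
c0=np.array([-.022,.002]);v=v*np.sign((c-c0)@v);print("white line",w.sum(),c.round(4),"phi",np.rad2deg(np.arctan2(v[1],v[0])).round(1))
f=(abs(X[...,0])<.08)&(abs(X[...,1])<.06)&(np.hypot(X[...,0]+.022,X[...,1])>.045)&(abs(X[...,2])<.008);print("panel z",f.sum(),np.median(X[f][:,2]))
red=((hsv[...,0]<6)|(hsv[...,0]>174))&(hsv[...,1]>150)&near&(X[...,2]<.01);print("red tick",red.sum(),np.median(X[red],0).round(4),"expected",(-.022+.043*np.cos(2.356)).round(4),(.043*np.sin(2.356)).round(4))
E
python3 kn.py; python3 k.py 165 .06
```

```text
3430 ((-21.54090118408203, 4.992700576782227), (67.51966094970703, 14.526885032653809), 74.88993835449219) top z [0.042  0.0434]
white line 562 [-0.0184  0.0178] phi 74.7
panel z 31768 0.003584988188802528
red tick 141 [-0.0529  0.0321  0.0043] expected -0.0524 0.0304
21.9667 q [ 0.82  1.   -1.38  2.56  2.03  1.2   0.85] rotvec tool [-0.003  0.003  0.005] shift cur axes [0.0105 0.0339 0.0379] goal axes [0.0105 0.0338 0.038 ] grasp in panel [0.0138 0.0017 0.098 ] tcp [ 0.393 -0.094  0.313] F [ 0.3 -0.1 -0.4] Mz [ 0.13  0.5  -0.04] 0.0598
alpha 165.27
```

```bash
sed -i 's/^G=np/tilt=float(sys.argv[3]);Rk=Rt@R.from_euler("y",-tilt,degrees=True).as_matrix()\nG=np/; s/Gw=Rp@Gp/Gw=Rk@Gp/; s/pinv(\[-.022,0,h\])/pinv([-.0222,.002,h])/; s/print(o\["time"\]/print(o["time"]/' k.py; python3 k.py 165 .062 32
```

```text
21.9667 q [ 0.82  1.   -1.38  2.56  2.03  1.2   0.85] rotvec tool [-0.054  0.016  0.005] shift cur axes [0.0066 0.0272 0.0362] goal axes [0.0062 0.0252 0.0377] grasp in panel [0.0138 0.0017 0.098 ] tcp [ 0.393 -0.094  0.313] F [ 0.3 -0.1 -0.4] Mz [ 0.13  0.5  -0.04] 0.0598
alpha 165.27
```

play_rows(
  steps=[
    [[-0.027, 0.008, 0.002], [0, 0, 0], 0.06],
    [[-0.027, 0.008, 0.003], [0, 0, 0.008], 0.06],
    [[0, 0, 0], [0.002, 0.008, 0], 0.06],
    [[0, 0, 0], [0.002, 0.008, 0], 0.06],
    [[0, 0, 0], [0.002, 0.009, 0], 0.06],
  ],
)

```text
time: 22.38
tcp_pos: [0.3855, -0.0947, 0.2954]
orientation: [-0.543, 0.795, -0.176, 0.206]
ft_force: [-0.6, 0.2, -0.4]
gripper_width: 0.0597
grip_force: 0.0
```

play_rows(
  steps=[
    [[0, 0, 0], [0, 0, 0], 0.06],
    [[0, 0, 0], [0, 0, 0], 0.06],
    [[0, 0, 0], [0, 0, 0], 0.06],
  ],
)

```text
time: 22.63
tcp_pos: [0.386, -0.0943, 0.2952]
orientation: [-0.542, 0.795, -0.175, 0.207]
ft_force: [0.6, -1.2, -0.5]
gripper_width: 0.06
grip_force: 0.0
```

```bash
python3 k.py 165 .0345 32
```

```text
22.6333 q [ 0.84  1.1  -1.47  2.56  1.94  1.29  0.91] rotvec tool [ 0.01   0.003 -0.002] shift cur axes [0.0014 0.009  0.0536] goal axes [0.0012 0.0096 0.0535] grasp in panel [-0.0113  0.0015  0.0876] tcp [ 0.386 -0.094  0.295] F [ 0.6 -1.2 -0.5] Mz [ 0.09  0.42 -0.05] 0.06
alpha 164.87
```

play_rows(
  steps=[
    [[0, 0, 0], [0, 0, 0.008], 0.06],
    [[0, 0, 0], [0, 0.003, 0.008], 0.06],
    [[0.005, 0, 0], [0.001, 0.003, 0.008], 0.06],
    [[0.005, 0, 0], [0, 0.003, 0.004], 0.06],
    [[0, 0, 0], [0, 0, 0], 0.06],
  ],
)

```text
time: 23.05
tcp_pos: [0.3937, -0.0935, 0.2645]
orientation: [-0.542, 0.795, -0.176, 0.209]
ft_force: [0.1, 0.1, -0.0]
gripper_width: 0.0602
grip_force: 0.0
```

```bash
python3 k.py 165 .0345 32
```

```text
23.05 q [ 0.81  1.2  -1.45  2.56  2.    1.38  0.91] rotvec tool [ 0.006  0.003 -0.003] shift cur axes [ 0.0003 -0.0005  0.0235] goal axes [ 0.0002 -0.0003  0.0235] grasp in panel [-0.0219  0.003   0.0581] tcp [ 0.394 -0.093  0.265] F [ 0.1  0.1 -0. ] Mz [ 0.07  0.42 -0.08] 0.0602
alpha 164.82
```

play_rows(
  steps=[
    [[0.003, 0, 0], [0, 0, 0.008], 0.06],
    [[0.003, 0, 0], [0, 0, 0.008], 0.06],
    [[0, 0, 0], [0, 0, 0.005], 0.06],
    [[0, 0, 0], [0, 0, 0.002], 0.06],
    [[0, 0, 0], [0, 0, 0], 0.06],
  ],
)

```text
time: 23.47
tcp_pos: [0.406, -0.095, 0.2462]
orientation: [-0.541, 0.794, -0.18, 0.211]
ft_force: [-0.1, 0.6, -0.2]
gripper_width: 0.0604
grip_force: 0.0
```

```bash
python3 k.py 165 .0345 32
```

```text
23.4667 q [ 0.81  1.25 -1.42  2.53  2.06  1.4   0.93] rotvec tool [-0.002  0.003 -0.003] shift cur axes [0.0003 0.0005 0.0014] goal axes [0.0003 0.0005 0.0014] grasp in panel [-0.0211  0.0025  0.0359] tcp [ 0.406 -0.095  0.246] F [-0.1  0.6 -0.2] Mz [ 0.13  0.46 -0.1 ] 0.0604
alpha 164.83
```

Aligned. Now I grip the bar.

play_rows(
  steps=[
    [[0, 0, 0], [0, 0, 0], 0.04],
    [[0, 0, 0], [0, 0, 0], 0.025],
    [[0, 0, 0], [0, 0, 0], 0.01],
    [[0, 0, 0], [0, 0, 0], 0.005],
    [[0, 0, 0], [0, 0, 0], 0.005],
  ],
  grip_force=18,
)

```text
time: 23.88
tcp_pos: [0.4058, -0.095, 0.2469]
orientation: [-0.541, 0.794, -0.18, 0.211]
ft_force: [0.1, -0.0, -0.6]
gripper_width: 0.0289
grip_force: 0.0
```

play_rows(
  steps=[
    [[0, 0, 0], [0, 0, 0], 0.005],
    [[0, 0, 0], [0, 0, 0], 0.005],
    [[0, 0, 0], [0, 0, 0], 0.005],
    [[0, 0, 0], [0, 0, 0], 0.005],
  ],
)

```text
time: 24.22
tcp_pos: [0.4053, -0.0949, 0.2465]
orientation: [-0.541, 0.794, -0.179, 0.211]
ft_force: [-2.7, 1.0, -0.5]
gripper_width: 0.0143
grip_force: 17.9
```

```bash
python3 k.py 165 .0345 32
```

```text
24.2167 q [ 0.81  1.25 -1.42  2.53  2.06  1.4   0.93] rotvec tool [-0.002  0.004 -0.001] shift cur axes [0.0002 0.     0.0021] goal axes [0.0002 0.     0.0021] grasp in panel [-0.0216  0.0027  0.0366] tcp [ 0.405 -0.095  0.246] F [-2.7  1.  -0.5] Mz [ 0.27  0.78 -0.09] 0.0143
alpha 164.91
```

play_rows(
  steps=[
    [[0, 0, 0.1], [0, 0, 0], 0.005],
    [[0, 0, 0.1], [0, 0, 0], 0.005],
    [[0, 0, 0.1], [0, 0, 0], 0.005],
    [[0, 0, 0.1], [0, 0, 0], 0.005],
    [[0, 0, 0.1], [0, 0, 0], 0.005],
  ],
)

```text
time: 24.63
tcp_pos: [0.4054, -0.095, 0.2466]
orientation: [-0.326, 0.904, -0.121, 0.249]
ft_force: [-3.2, 0.3, 0.3]
gripper_width: 0.0143
grip_force: 18.0
```

```bash
python3 k.py 135 .0365 32
```

```text
24.6333 q [ 0.81  1.26 -1.44  2.53  2.05  1.42  0.44] rotvec tool [-0.     0.004  0.017] shift cur axes [0.0003 0.0002 0.0001] goal axes [0.0003 0.0002 0.0001] grasp in panel [-0.0214  0.0025  0.0365] tcp [ 0.405 -0.095  0.247] F [-3.2  0.3  0.3] Mz [ 0.14  0.63 -0.06] 0.0143
alpha 135.95
```

play_rows(
  steps=[
    [[0, 0, 0.1], [0, 0, 0], 0.005],
    [[0, 0, 0.1], [0, 0, 0], 0.005],
    [[0, 0, 0.1], [0, 0, 0], 0.005],
    [[0, 0, 0.1], [0, 0, 0], 0.005],
    [[0, 0, 0.1], [0, 0, 0], 0.005],
  ],
)

```text
time: 25.05
tcp_pos: [0.4056, -0.0952, 0.2466]
orientation: [-0.092, 0.956, -0.056, 0.272]
ft_force: [-1.0, -1.2, 0.4]
gripper_width: 0.014
grip_force: 18.0
```

play_rows(
  steps=[
    [[0, 0, 0.1], [0, 0, 0], 0.005],
    [[0, 0, 0.1], [0, 0, 0], 0.005],
    [[0, 0, 0.1], [0, 0, 0], 0.005],
    [[0, 0, 0.1], [0, 0, 0], 0.005],
    [[0, 0, 0.1], [0, 0, 0], 0.005],
  ],
)

```text
time: 25.47
tcp_pos: [0.4057, -0.0953, 0.2467]
orientation: [0.148, 0.949, 0.013, 0.277]
ft_force: [-1.0, -1.7, 0.7]
gripper_width: 0.0139
grip_force: 18.0
```

```bash
python3 k.py 45 .0365 32
```

```text
25.4667 q [ 0.81  1.27 -1.46  2.53  2.04  1.43 -0.55] rotvec tool [0.003 0.003 0.588] shift cur axes [0.0007 0.     0.    ] goal axes [ 0.0006 -0.0003  0.    ] grasp in panel [-0.021   0.002   0.0365] tcp [ 0.406 -0.095  0.247] F [-1.  -1.7  0.7] Mz [-0.06  0.45 -0.  ] 0.0139
alpha 78.68
```

play_rows(
  steps=[
    [[0, 0, 0.1], [0, 0, 0], 0.005],
    [[0, 0, 0.1], [0, 0, 0], 0.005],
    [[0, 0, 0.1], [0, 0, 0], 0.005],
    [[0, 0, 0.1], [0, 0, 0], 0.005],
    [[0, 0, 0.1], [0, 0, 0], 0.005],
  ],
)

```text
time: 25.88
tcp_pos: [0.4057, -0.0955, 0.2465]
orientation: [0.378, 0.883, 0.08, 0.265]
ft_force: [-0.8, -1.5, -0.5]
gripper_width: 0.0141
grip_force: 18.0
```

play_rows(
  steps=[
    [[0, 0, 0.05], [0, 0, 0], 0.005],
    [[0, 0, 0.03], [0, 0, 0], 0.005],
    [[0, 0, 0], [0, 0, 0], 0.005],
    [[0, 0, 0], [0, 0, 0], 0.005],
  ],
)

```text
time: 26.22
tcp_pos: [0.4057, -0.0955, 0.2465]
orientation: [0.411, 0.868, 0.09, 0.262]
ft_force: [-2.3, -2.2, -0.7]
gripper_width: 0.014
grip_force: 18.0
```

```bash
python3 k.py 45 .0365 32
```

```text
26.2167 q [ 0.81  1.28 -1.46  2.53  2.04  1.43 -1.13] rotvec tool [0.003 0.002 0.013] shift cur axes [ 0.0007 -0.0001 -0.0001] goal axes [ 0.0007 -0.0001 -0.0001] grasp in panel [-0.0212  0.0017  0.0363] tcp [ 0.406 -0.096  0.247] F [-2.3 -2.2 -0.7] Mz [-0.47  0.42 -0.11] 0.014
alpha 45.77
```

Step 6 reached within 1°. I release and retreat along the tool axis, then verify.

play_rows(
  steps=[
    [[0, 0, 0], [0, 0, 0], 0.02],
    [[0, 0, 0], [0, 0, 0], 0.03],
    [[0, 0, 0], [0, 0, 0], 0.04],
    [[0, 0, 0], [0, 0, 0], 0.05],
    [[0, 0, 0], [0, 0, 0], 0.05],
  ],
)

```text
time: 26.63
tcp_pos: [0.406, -0.0948, 0.2468]
orientation: [0.411, 0.868, 0.092, 0.262]
ft_force: [0.2, 0.5, -0.5]
gripper_width: 0.0441
grip_force: 0.0
```

play_rows(
  steps=[
    [[0, 0, 0], [0, 0, -0.006], 0.05],
    [[0, 0, 0], [0, 0, -0.006], 0.05],
    [[0, 0, 0], [0, 0, -0.006], 0.05],
    [[0, 0, 0], [0, 0, -0.006], 0.05],
    [[0, 0, 0], [0, 0, -0.006], 0.05],
  ],
)

```text
time: 27.05
tcp_pos: [0.3926, -0.0941, 0.2734]
orientation: [0.411, 0.869, 0.091, 0.261]
ft_force: [0.3, 0.7, 0.4]
gripper_width: 0.0499
grip_force: 0.0
```

```bash
python3 k.py 45 .15 20; python3 kn.py
```

```text
27.05 q [ 0.82  1.18 -1.47  2.56  1.98  1.37 -1.17] rotvec tool [0.15  0.148 0.013] shift cur axes [-0.0147  0.0152 -0.0804] goal axes [-0.0024  0.003  -0.0831] grasp in panel [-0.0168  0.002   0.0659] tcp [ 0.393 -0.094  0.273] F [0.3 0.7 0.4] Mz [-0.05  0.44  0.02] 0.0499
alpha 45.78
4550 ((-18.39312744140625, 0.37116241455078125), (51.75041580200195, 59.36500930786133), 9.807145118713379) top z [0.0422 0.0436]
white line 704 [-0.0112 -0.0102] phi -45.4
panel z 27361 0.003469529703885499
red tick 237 [-0.0532  0.0322  0.0047] expected -0.0524 0.0304
```

play_rows(
  steps=[
    [[0.02, 0.02, 0], [0, 0, -0.01], 0.05],
    [[0.04, 0.04, 0], [0, 0, -0.015], 0.05],
    [[0.04, 0.04, 0], [0, 0, -0.02], 0.05],
    [[0.04, 0.04, 0], [0, 0, -0.02], 0.05],
    [[0, 0, 0], [0, 0, -0.02], 0.05],
  ],
)

```text
time: 27.52
tcp_pos: [0.3557, -0.0897, 0.3502]
orientation: [0.421, 0.889, 0.059, 0.17]
ft_force: [0.5, -1.3, -0.2]
gripper_width: 0.0502
grip_force: 0.0
```

play_rows(
  steps=[
    [[0, 0, 0], [0, 0, 0], 0.05],
    [[0, 0, 0], [0, 0, 0], 0.05],
    [[0, 0, 0], [0, 0, 0], 0.05],
  ],
)

```text
time: 27.77
tcp_pos: [0.3558, -0.0903, 0.3485]
orientation: [0.421, 0.889, 0.058, 0.17]
ft_force: [0.1, -0.1, -0.3]
gripper_width: 0.05
grip_force: 0.0
```

```bash
python3 k.py 45 .15 20; python3 kn.py; python3 - <<'E'
from h import *
p,_,_=grab("wrist");s,z,C=grab("scene")
a=cv2.resize(s[150:310,230:400],(425,400),interpolation=cv2.INTER_CUBIC);b=cv2.resize(p,(375,281))
q=np.zeros((400,800,3),np.uint8);q[:,:425]=a;q[:281,425:]=b;save("fin.png",q)
P=cloud(z,C);L=(P-np.array([.576,-.0257,0]))@Rt;h=cv2.cvtColor(s,cv2.COLOR_RGB2HSV)
o=(h[...,0]>5)&(h[...,0]<17)&(h[...,1]>170)&(abs(L[...,0]+.02)<.025)&(abs(L[...,1]-.04)<.06)&(L[...,2]>.055);print(o.sum(),np.percentile(L[o],[2,50,98],axis=0).round(4) if o.any() else 0)
E
```

```text
27.7667 q [ 0.91  0.86 -1.46  2.5   1.6   0.99 -0.98] rotvec tool [0.009 0.009 0.013] shift cur axes [-0.0087  0.0095  0.0003] goal axes [-0.0086  0.0096  0.0002] grasp in panel [-0.0327  0.0012  0.153 ] tcp [ 0.356 -0.09   0.349] F [ 0.1 -0.1 -0.3] Mz [0.03 0.17 0.  ] 0.05
alpha 46.62
2112 ((-20.763492584228516, -0.9313335418701172), (14.162117958068848, 67.2938003540039), 44.82305145263672) top z [0.0422 0.0436]
white line 399 [-0.0109 -0.0104] phi -45.4
panel z 16205 0.003497446787650619
red tick 98 [-0.0531  0.0322  0.0045] expected -0.0524 0.0304
41 [[-0.0383  0.0153  0.07  ]
 [-0.0162  0.0588  0.0823]
 [-0.0021  0.0781  0.0987]]
```

View pics/fin.png

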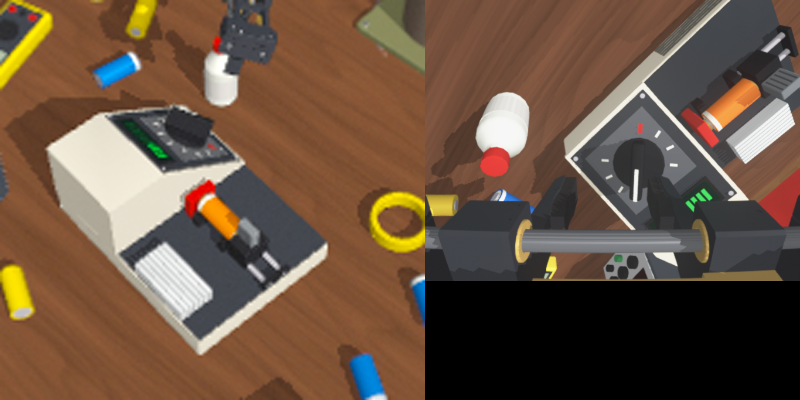

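The cell sits between the red block at (200,195) and the sliding contact at (245,240), white band at red. The pointer is at -45° (step 6), the bottle still stands and the gripper is clear. Handing in.

```bash
python3 -c "
from plant import ctrl;print(ctrl.sign_off())"
```

```text
the job is handed in; nothing more can be done
None
```

I handed the job in at 27.8 s: the orange cell sits in the cradle with its plus end at the red contact, held by the sliding contact, and the selector is on step 6; on the first lowering the plus end caught the red block and the cell tipped about 23° in the grip, so I lifted it, moved it back and seated it level.

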